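Unlock, load and relock the shaker with its ball-lock pin

ROBOT

A 6-joint arm with a two-finger parallel gripper is mounted at the origin on the work surface. World frame = base frame: x ahead of the robot, y to its left, z up, the work surface at z = 0. Lengths are in m, angles in rad, forces in N, time in s.
With the tool pointing down it reaches from about 0.325 to 0.775 m from the base axis. Payload 9.3 kg.
Tool frame: the origin (TCP) lies midway between the tips of the shut fingers; the grasp point (between the pads) lies 19 mm behind it; z points along the fingers, y is the direction in which the jaws open and shut (so a half turn about z gives the same grasp; the last joint's range is limited). The gripper opens to 85 mm and grips with 20 to 120 N. Pads are 22 mm wide; open, the fingers measure 114 mm over their backs; the gripper's body (76 mm by 85 mm) begins 54 mm behind the grasp point. The pads swing forward as they close: fully open they stand 13 mm farther back than shut.
Start: joints at [-1.484, 0.259, 0.021, 1.334, 0, 1.418], TCP at [0.131, -0.534, 0.204] pointing down, gripper open.
Joint ranges: [-3.04, 3.04], [-0.91, 1.82], [-1.04, 1.36], [-1.92, 1.95], [-1.52, 1.45], [-3.14, 3.14]. Speed limits (rad/s): [2.22, 2.22, 2.79, 3.14, 3.14, 3.14].

INTERFACE

Orientations are given as a unit quaternion [w, x, y, z].
In Python, from rig import arm gives the robot as it stands. The module is installed in compiled form; this text tells all that it offers.
- The arm moves only by the tool step_arm, never from a script. Its argument "plan" is one flat list of numbers, 6 for each row, row after row: the shift along the tool's x, y, z scaled (see below), then the turn, a rotation vector about the tool's x, y, z scaled (see below). A call has 1 to 10 rows; each row shifts and turns the pose as measured when the row begins, along the tool's axes as they then stand; what a row does not reach is not made up. The controller multiplies each number of a shift by 0.4 m and each number of a turn by pi/2 rad. A row lasts 1/12 s, in which the tool goes at most 41.7 mm and 7.16 degrees, less where a joint would pass 70% of its speed; a pose out of reach is approached as far as the arm can. A call with a number of a shift or a turn outside -1 to 1 is refused whole. A call with a gripper value outside its range is refused whole. "jaw" is the opening, from -1 (shut) to 1 (fully open), so that 0 is half open, set as the call begins (left out, the last holds). The fingers move at their own pace and stop on an object; "squeeze" is the grip in N (left out, the last holds). Time passes only in rows, so rows that do not move let the fingers close. It gives the time, the measured TCP pose, the force and the opening at its end, in the units of the state.
- arm.state(): the state, without advancing time (a new reading comes with each control period).
- arm.read_camera(name): name is "side" or "top"; returns (picture, depth): 400x640x3 uint8, red, green, blue; 400x640 float32, m along the optical axis (not along the pixel's ray), 0 where there is no reading.
- arm.camera_info(name): a dict with "vertical_fov" (degrees; the focal length in pixels is half the picture's height over the tangent of half this angle, whatever the lens; pixels are square), "cx", "cy" (the principal point, pixels), "k1" (the pictures are not rectified: a ray, as slopes to the right and down, at radius r is drawn at 1 + k1 r^2 times it, then the intrinsics apply), "extrinsics" (4x4, takes a point from camera to world coordinates). Camera axes: x right, y up, looking along -z (the intrinsics and any distortion apply to the point x, -y, -z); pixel columns grow to the right and rows downward; lengths in m; the calibration is good to about 2 mm. A picture is of the moment at which its call begins. camera_info takes no time and is no camera call.
- arm.close_job(): hands the job in, once; it reports no verdict.
Trained networks look in the newest picture that a camera, given by its name, has taken for a name from the list of things; names that differ only in an ending like _2 or _b are one class to them, and where a whole thing is asked for, a point or a joint stands for the part that bears it (a point fixed in the world has none). Each returns a list of dicts, best first, with "score" (0 to 1); they miss things now and then, are a little off and sometimes report something else, mostly with a low value. They report only what shows in the picture. A call takes as long as a camera call. They do not tell look-alikes from the thing itself.
- arm.recognise(name, camera): "extent" ([centre column, centre row, width, height] in pixels, round what is visible of it).
- arm.mark_of(name, camera): "pixel" ([column, row] in pixels: a listed point, or the origin of a listed thing).
The state is a dict: "time_s": time; "joint_pos": joint angles; "joint_vel": joint speeds; "joint_efforts": joint torques, N m; "eef_pos": TCP position; "ee_rot": TCP orientation; "contact_force": force on the tool from outside, world axes, zero at the start; "ft_torque": the same for the moment, N m; "width": finger opening in m.
Only numpy, scipy, OpenCV 4.12 (cv2) and the standard library are available. Lean on these libraries where they do the work, as an engineer would, in place of code of your own. Each camera call takes 0.05 s, during which the arm holds its last target. There are 200 camera calls.

TASK

Unlock the shaker: squeeze the ball-lock pin's buttons, draw it out of the fork, stand it in its blue stand, and swing the hold-down bar well out of the way. Push every tube cassette from the bench fully down into a nest of the shaker, one to a nest, until both clips have snapped over it; then swing the bar fully shut over them. Lock it again: squeeze the pin, slide it right through fork and bar until its flange sits on the fork, and let go so that the balls lock; leave the other things on the bench where they are.

Things in the scene. Friction and masses are not known exactly. Their poses are not given: they have to be found in the camera images.
- shaker: white and blue orbital shaker, fixed to the bench, 190 (x) x 280 (y) mm, loading deck 80 mm above the bench; origin under its centre, axes turned a few degrees from the robot's. The bar's hinge post stands at its +y end (22 mm to +x, 170 mm to +y of the origin), the lock fork at its -y end. Four nests in a row along its y, 64 mm apart, nest 0 nearest the fork.
- nest0 (a point): centre of the deck floor of nest 0, 80 mm above the bench; axes as the shaker's. It takes one cassette, long side along the shaker's x, either way round, with 3 mm of play all round between rounded grey rails 8 mm high.
- nest1 (a point): centre of the deck floor of nest 1, 80 mm above the bench; axes as the shaker's. At each x end of every nest a steel leaf clip leans in, from 9 mm above the deck to 29 mm at its top: a cassette rests on the leaves 10 mm or more too high until pushed straight down with about 5 to 15 N; then they snap over its bottom flange and hold it.
- nest2 (a point): centre of the deck floor of nest 2, 80 mm above the bench; axes as the shaker's. Like nest 0 and nest 1.
- nest3 (a point): centre of the deck floor of nest 3, 80 mm above the bench; axes as the shaker's. Like nest 0 and nest 1. Nearest the bar's hinge.
- cassette0: tube cassette, loose, about 80 g: pink bottom flange 84 (x) x 48 (y) x 8 mm, white body 72 x 44 mm up to 22 mm high with green tube caps to 28 mm, and along its middle a grey grip rib 36 long (x), 12 wide (y), from 22 to 46 mm high. Origin: centre of the underside, z up. Two to four of them are there; a missing one reads None throughout.
- cassette1: tube cassette, loose, about 80 g: pink bottom flange 84 (x) x 48 (y) x 8 mm, white body 72 x 44 mm up to 22 mm high with green tube caps to 28 mm, and along its middle a grey grip rib 36 long (x), 12 wide (y), from 22 to 46 mm high. Origin: centre of the underside, z up. Two to four of them are there; a missing one reads None throughout.
- cassette2: tube cassette, loose, about 80 g: pink bottom flange 84 (x) x 48 (y) x 8 mm, white body 72 x 44 mm up to 22 mm high with green tube caps to 28 mm, and along its middle a grey grip rib 36 long (x), 12 wide (y), from 22 to 46 mm high. Origin: centre of the underside, z up. Two to four of them are there; a missing one reads None throughout.
- cassette3: tube cassette, loose, about 80 g: pink bottom flange 84 (x) x 48 (y) x 8 mm, white body 72 x 44 mm up to 22 mm high with green tube caps to 28 mm, and along its middle a grey grip rib 36 long (x), 12 wide (y), from 22 to 46 mm high. Origin: centre of the underside, z up. Two to four of them are there; a missing one reads None throughout.
- bar (a joint): angle of the hold-down bar, rad: 0 = shut (hard stop, its hole in line with the fork's), growing to 1.3 as it swings level away from the robot, counterclockwise seen from above, about its upright hinge; starts shut, stays where left (light friction). Flat aluminium, 18 mm wide, 340 mm from hinge to hole; clears pushed-in cassettes by 3.5 mm, runs into others; lies beside the ribs.
- bar_knob (a point): point on the axis of the bar's upright orange grip knob (18 mm diameter, 46 mm tall, 120 mm from the hinge axis): 20 mm below the knob's top, 26 mm above the bar's top face, 139.5 mm above the bench
- lock_hole (a point): centre of the hole in the top face of the steel lock fork, 122 mm above the bench; z up. Vertical holes, 15.5 mm diameter, in two lugs 7 mm thick with a gap between for the bar's end; 25 mm from the top face to the underside of the lower lug, open below. The lugs are 40 mm square; nothing of the fork stands higher than its top face.
- pin: ball-lock pin, loose, 0.15 kg, at the start locked in the fork. Origin: centre of the underside of its flange (38 mm diameter, 5 thick), z up. Below: shank 12 mm diameter, 44 long, last 10 tapered; two brass balls, 20 mm across them, 28 to 34 mm below the flange. Above: grip to 49 mm with red squeeze buttons on its -y and +y faces, 22 mm wide (x), 8 to 44 mm up, 30 mm over both, 19 squeezed.
- pin_button (a joint): travel of the pin's squeeze buttons, m: 0 = free, balls out; 0.0055 = fully squeezed (under 8 N each), balls drawn in so that the pin passes a 15.5 mm hole. Let go, the balls spring out and will neither enter nor leave the fork.
- pin_stand: blue stand for the pin, 60 x 60 x 50 mm, fixed to the bench, empty at the start: a 24 mm hole, 46 mm deep, that the balls pass freely; the pin's flange rests on its top. Origin: centre of the underside.
- timer: flat white lab timer, 50 x 70 x 18 mm, loose, not part of the job. Origin: centre of the underside.
- tip_box: low clear tray of pipette tips, 80 x 55 x 20 mm, loose, not part of the job. Origin: centre of the underside.
- buffer: bottle with blue cap, 60 mm across, 130 mm high, loose, not part of the job. Origin: centre of the underside.
- dishes: stack of three round dishes, 86 mm across, 42 mm high, loose, not part of the job. Origin: centre of the underside.
Mind the look-alikes: they are no part of the job. Leave any orange or purple look-alike of the cassette1 alone.

How it is judged:
On the way, in this order (a step that is already met when the one before it is completed fails the run):
1. the pin stands, let go, in its stand (horizontal distance between pin and pin_stand below 0.012 m and z of pin in the frame of pin_stand below 0.055 m and angle between pin's own z axis and vertical below 0.2 rad and value of joint pin_button below 0.0012 m), for 0.2 s.
2. every cassette is pushed home in a nest, the bar still open (((horizontal distance between cassette0 and nest0 below 0.006 m and z of cassette0 in the frame of nest0 below 0.003 m) or (horizontal distance between cassette0 and nest1 below 0.006 m and z of cassette0 in the frame of nest1 below 0.003 m) or (horizontal distance between cassette0 and nest2 below 0.006 m and z of cassette0 in the frame of nest2 below 0.003 m) or (horizontal distance between cassette0 and nest3 below 0.006 m and z of cassette0 in the frame of nest3 below 0.003 m)) and ((horizontal distance between cassette1 and nest0 below 0.006 m and z of cassette1 in the frame of nest0 below 0.003 m) or (horizontal distance between cassette1 and nest1 below 0.006 m and z of cassette1 in the frame of nest1 below 0.003 m) or (horizontal distance between cassette1 and nest2 below 0.006 m and z of cassette1 in the frame of nest2 below 0.003 m) or (horizontal distance between cassette1 and nest3 below 0.006 m and z of cassette1 in the frame of nest3 below 0.003 m)) and ((horizontal distance between cassette2 and nest0 below 0.006 m and z of cassette2 in the frame of nest0 below 0.003 m) or (horizontal distance between cassette2 and nest1 below 0.006 m and z of cassette2 in the frame of nest1 below 0.003 m) or (horizontal distance between cassette2 and nest2 below 0.006 m and z of cassette2 in the frame of nest2 below 0.003 m) or (horizontal distance between cassette2 and nest3 below 0.006 m and z of cassette2 in the frame of nest3 below 0.003 m)) and ((horizontal distance between cassette3 and nest0 below 0.006 m and z of cassette3 in the frame of nest0 below 0.003 m) or (horizontal distance between cassette3 and nest1 below 0.006 m and z of cassette3 in the frame of nest1 below 0.003 m) or (horizontal distance between cassette3 and nest2 below 0.006 m and z of cassette3 in the frame of nest2 below 0.003 m) or (horizontal distance between cassette3 and nest3 below 0.006 m and z of cassette3 in the frame of nest3 below 0.003 m)) and value of joint bar above 0.3 rad), for 0.2 s.
3. the bar is shut over the loaded cassettes (((horizontal distance between cassette0 and nest0 below 0.006 m and z of cassette0 in the frame of nest0 below 0.003 m) or (horizontal distance between cassette0 and nest1 below 0.006 m and z of cassette0 in the frame of nest1 below 0.003 m) or (horizontal distance between cassette0 and nest2 below 0.006 m and z of cassette0 in the frame of nest2 below 0.003 m) or (horizontal distance between cassette0 and nest3 below 0.006 m and z of cassette0 in the frame of nest3 below 0.003 m)) and ((horizontal distance between cassette1 and nest0 below 0.006 m and z of cassette1 in the frame of nest0 below 0.003 m) or (horizontal distance between cassette1 and nest1 below 0.006 m and z of cassette1 in the frame of nest1 below 0.003 m) or (horizontal distance between cassette1 and nest2 below 0.006 m and z of cassette1 in the frame of nest2 below 0.003 m) or (horizontal distance between cassette1 and nest3 below 0.006 m and z of cassette1 in the frame of nest3 below 0.003 m)) and ((horizontal distance between cassette2 and nest0 below 0.006 m and z of cassette2 in the frame of nest0 below 0.003 m) or (horizontal distance between cassette2 and nest1 below 0.006 m and z of cassette2 in the frame of nest1 below 0.003 m) or (horizontal distance between cassette2 and nest2 below 0.006 m and z of cassette2 in the frame of nest2 below 0.003 m) or (horizontal distance between cassette2 and nest3 below 0.006 m and z of cassette2 in the frame of nest3 below 0.003 m)) and ((horizontal distance between cassette3 and nest0 below 0.006 m and z of cassette3 in the frame of nest0 below 0.003 m) or (horizontal distance between cassette3 and nest1 below 0.006 m and z of cassette3 in the frame of nest1 below 0.003 m) or (horizontal distance between cassette3 and nest2 below 0.006 m and z of cassette3 in the frame of nest2 below 0.003 m) or (horizontal distance between cassette3 and nest3 below 0.006 m and z of cassette3 in the frame of nest3 below 0.003 m)) and value of joint bar below 0.03 rad), for 0.2 s.
At the end, for the whole second after the job is handed in: Every cassette is within 6 mm of a nest's centre and no more than 3 mm above its floor; the bar is within 0.03 rad of shut; the pin is upright within 4 mm of the lock hole's axis with its flange within 3 mm of the fork's top, its buttons out (under 1.2 mm), and all are at rest (all of step 3 and horizontal distance between pin and lock_hole below 0.004 m and z of pin in the frame of lock_hole between -0.003 and 0.003 m and angle between pin's own z axis and vertical below 0.1 rad and value of joint pin_button below 0.0012 m and linear speed of each of pin, cassette0, cassette1, cassette2, cassette3 below 0.02 m/s); the robot touches nothing.
It fails at once if the timer is pushed more than 40 mm from its place or tipped (distance of timer from where it was at the start of the episode above 0.04 m or angle between timer's own z axis and vertical above 0.5 rad).
It fails at once if the tip_box is pushed more than 40 mm from its place or tipped (distance of tip_box from where it was at the start of the episode above 0.04 m or angle between tip_box's own z axis and vertical above 0.5 rad).
It fails at once if the buffer is pushed more than 40 mm from its place or tipped (distance of buffer from where it was at the start of the episode above 0.04 m or angle between buffer's own z axis and vertical above 0.5 rad).
It fails at once if the dishes is pushed more than 40 mm from its place or tipped (distance of dishes from where it was at the start of the episode above 0.04 m or angle between dishes's own z axis and vertical above 0.5 rad).
Of cassette0, cassette1, cassette2, cassette3 only 2 to 4 are there at a start; the rules pass over those that are not, and their reading is None.
At some moment in a run one of cassette0, cassette1, cassette2, cassette3 may be knocked a few centimetres aside while the robot is not near it.
It also fails if it takes over 210 s, if anything falls off the work surface, if the arm or the gripper's body presses on something with over 40 N, if the wrist force passes 120 N, or if a joint passes its speed limit or range.

## Working session

There is one attempt and no reset: what is moved stays moved. The work goes in short steps, Python scripts to look and compute and a tool call to move; the robot and the scene stay as the last step left them, time stands still between calls to the robot, and variables do not carry over. Pictures are saved under pics/ and viewed, about 12 in all and at most 16, crops included, and the job is handed in when it is done.

Besides the shell and the picture viewer there is one more tool, called after "Call:" by a JSON object that holds its "method" and its "body", one argument or row to a line. step_arm: Moves the arm, as the interface text tells. Its arguments: {"type":"object","properties":{"plan":{"type":"array"},"jaw":{"type":"number"},"squeeze":{"type":"number"}},"required":["plan"]}

```bash
ls; mkdir -p pics; cat > h.py <<'E'
import numpy as np, cv2
from rig import arm
from scipy.spatial.transform import Rotation as R
def ray(info,px):
    f=200/np.tan(np.radians(info['vertical_fov'])/2)
    d=np.array([(px[0]-info['cx'])/f,(px[1]-info['cy'])/f]); u=d.copy()
    for _ in range(20): u=d/(1+info['k1']*(u@u))
    return np.array([u[0],-u[1],-1.])
def at_z(cam,px,z):
    i=arm.camera_info(cam);E=np.array(i['extrinsics']);r=E[:3,:3]@ray(i,px);o=E[:3,3]
    return o+r*(z-o[2])/r[2]
def at_d(cam,px,d):
    i=arm.camera_info(cam);E=np.array(i['extrinsics']);return E[:3,3]+E[:3,:3]@(ray(i,px)*d)
def cloud(cam,depth):
    i=arm.camera_info(cam);E=np.array(i['extrinsics']);f=200/np.tan(np.radians(i['vertical_fov'])/2)
    c,r=np.meshgrid(np.arange(640),np.arange(400));d=np.stack([(c-i['cx'])/f,(r-i['cy'])/f],-1);u=d.copy()
    for _ in range(20): u=d/(1+i['k1']*(u**2).sum(-1,keepdims=True))
    p=np.concatenate([u*[1,-1],-np.ones((400,640,1))],-1)*depth[...,None]
    P=p@E[:3,:3].T+E[:3,3]; P[depth<=0]=np.nan; return P
def proj(cam,P):
    i=arm.camera_info(cam);E=np.array(i['extrinsics']);f=200/np.tan(np.radians(i['vertical_fov'])/2)
    q=E[:3,:3].T@(np.array(P)-E[:3,3]);u=np.array([q[0],-q[1]])/-q[2];u=u*(1+i['k1']*(u@u));return u*f+[i['cx'],i['cy']]
def shot(cam,name):
    p,d=arm.read_camera(cam);cv2.imwrite(f'pics/{name}.png',p[...,::-1]);np.savez(f'pics/{name}.npz',p=p,d=d);return p,d
def q2R(q): return R.from_quat([q[1],q[2],q[3],q[0]])
def mv(target,yaw=None):
    """shift numbers (tool axes, scaled) for total move to target TCP; yaw of tool y axis deg (mod 180)"""
    s=arm.state();r=q2R(s['ee_rot']);d=r.inv().apply(np.array(target)-s['eef_pos'])
    print('pos',np.round(s['eef_pos'],4),'yaw_y',np.degrees(np.arctan2(*r.as_matrix()[[1,0],1])).round(2),'tilt',r.as_matrix()[:,2].round(3))
    print('shift/0.4',np.round(d/0.4,4),'dist',np.linalg.norm(d).round(4))
E
python3 - <<'E'
from h import *
for c in ['top','side']:
    p,d=shot(c,c+'0');i=arm.camera_info(c);print(c,{k:np.round(v,3) for k,v in i.items()})
    P=cloud(c,d);np.save(f'pics/{c}0P.npy',P)
for n in ['cassette0','pin','pin_stand','bar_knob','lock_hole','nest0','nest1','nest2','nest3','shaker','timer','tip_box','buffer','dishes']:
    for c in ['top','side']:
        print(n,c,[(np.round(x['pixel']).tolist(),round(x['score'],2)) for x in arm.mark_of(n,c)][:7])
s=arm.state();print(s)
E
```

```text
pics
top {'vertical_fov': np.float64(48.264), 'cx': np.float64(313.868), 'cy': np.float64(199.742), 'k1': np.float64(-0.123), 'extrinsics': array([[-0.015,  0.995, -0.097,  0.36 ],
       [-1.   , -0.013,  0.015,  0.019],
       [ 0.014,  0.097,  0.995,  1.465],
       [ 0.   ,  0.   ,  0.   ,  1.   ]])}
side {'vertical_fov': np.float64(54.188), 'cx': np.float64(315.619), 'cy': np.float64(203.082), 'k1': np.float64(-0.03), 'extrinsics': array([[-0.647,  0.584, -0.49 ,  0.002],
       [-0.763, -0.495,  0.416,  0.447],
       [-0.   ,  0.643,  0.766,  0.876],
       [ 0.   ,  0.   ,  0.   ,  1.   ]])}
cassette0 top [([390.0, 261.0], 0.92), ([365.0, 224.0], 0.89), ([368.0, 153.0], 0.79), ([330.0, 238.0], 0.77), ([367.0, 185.0], 0.7), ([433.0, 213.0], 0.67)]
cassette0 side [([358.0, 180.0], 0.82), ([333.0, 160.0], 0.79), ([364.0, 242.0], 0.79), ([387.0, 209.0], 0.69), ([426.0, 170.0], 0.63)]
pin top [([322.0, 162.0], 0.64)]
pin side [([301.0, 166.0], 0.65)]
pin_stand top [([228.0, 241.0], 0.56)]
pin_stand side [([269.0, 316.0], 0.82)]
bar_knob top [([251.0, 170.0], 0.62)]
bar_knob side [
[... 1506 characters left out ...]
5, 'joint_pos': array([-1.48359963e+00,  2.58601185e-01,  2.14805105e-02,  1.33372435e+00,
        1.62123521e-05,  1.41819643e+00]), 'joint_vel': array([ 1.95980830e-04,  2.40768994e-05, -5.01285519e-04, -3.94559475e-04,
        2.14533626e-04,  5.61793077e-04]), 'joint_efforts': array([ 1.66387457e-03, -5.55385029e+01,  3.44721794e+01,  1.81405558e-03,
       -8.52292828e-05, -6.55366193e-06]), 'eef_pos': array([ 0.13062648, -0.53424023,  0.2039704 ]), 'ee_rot': array([-2.40729114e-05,  9.92820806e-01,  1.19611234e-01,  8.89801566e-06]), 'contact_force': array([-0.39975734,  0.40923415, -0.1914457 ]), 'ft_torque': array([ 0.00811285,  0.00048737, -0.00585273]), 'width': 0.0854882275715347}
```

```bash
python3 - <<'E'
from h import *
p=cv2.imread('pics/top0.png');cv2.imwrite('pics/t0c.png',cv2.resize(p[125:295,160:470],None,fx=2.58,fy=2.58,interpolation=cv2.INTER_CUBIC))
p=cv2.imread('pics/side0.png');cv2.imwrite('pics/s0c.png',cv2.resize(p[110:350,140:460],None,fx=2.48,fy=2.48,interpolation=cv2.INTER_CUBIC))
for n,t,s,z in [('pin',(322,162),(301,166),.122),('stand',(228,241),(269,316),0),('knob',(251,170),(244,206),.1395),('n0',(301,176),(292,195),.08),('n1',(279,180),(280,207),.08),('n2',(258,184),(259,224),.08),('n3',(239,183),(242,235),.08),('timer',(404,223),(413,187),0),('buf',(192,224),(213,330),0),('dish',(188,194),(185,303),0),('tip',(421,171),(386,151),0)]:
    print(n,at_z('top',t,z).round(3),at_z('side',s,z).round(3))
for t in [(390,261),(365,224),(368,153),(330,238),(367,185),(433,213)]: print('cT',t,at_z('top',t,0).round(3))
for t in [(358,180),(333,160),(364,242),(387,209),(426,170)]: print('cS',t,at_z('side',t,0).round(3))
E
```

```text
pin [ 0.606 -0.028  0.122] [ 0.612 -0.018  0.122]
stand [0.371 0.28  0.   ] [0.369 0.28  0.   ]
knob [0.581 0.186 0.139] [0.58  0.187 0.14 ]
n0 [0.57  0.037 0.08 ] [0.575 0.045 0.08 ]
n1 [0.558 0.106 0.08 ] [0.562 0.095 0.08 ]
n2 [0.547 0.172 0.08 ] [0.552 0.17  0.08 ]
n3 [0.551 0.232 0.08 ] [0.551 0.222 0.08 ]
timer [ 0.421 -0.3    0.   ] [ 0.42  -0.296  0.   ]
buf [0.428 0.4   0.   ] [0.424 0.399 0.   ]
dish [0.527 0.414 0.   ] [0.527 0.417 0.   ]
tip [ 0.595 -0.364  0.   ] [ 0.584 -0.351  0.   ]
cT (390, 261) [ 0.297 -0.25   0.   ]
cT (365, 224) [ 0.42 -0.17  0.  ]
cT (368, 153) [ 0.657 -0.187  0.   ]
cT (330, 238) [ 0.376 -0.054  0.   ]
cT (367, 185) [ 0.549 -0.18   0.   ]
cT (433, 213) [ 0.453 -0.399  0.   ]
cS (358, 180) [ 0.549 -0.188  0.   ]
cS (333, 160) [ 0.665 -0.189 -0.   ]
cS (364, 242) [ 0.374 -0.04   0.   ]
cS (387, 209) [ 0.412 -0.172  0.   ]
cS (426, 170) [ 0.441 -0.383  0.   ]
```

View pics/t0c.png

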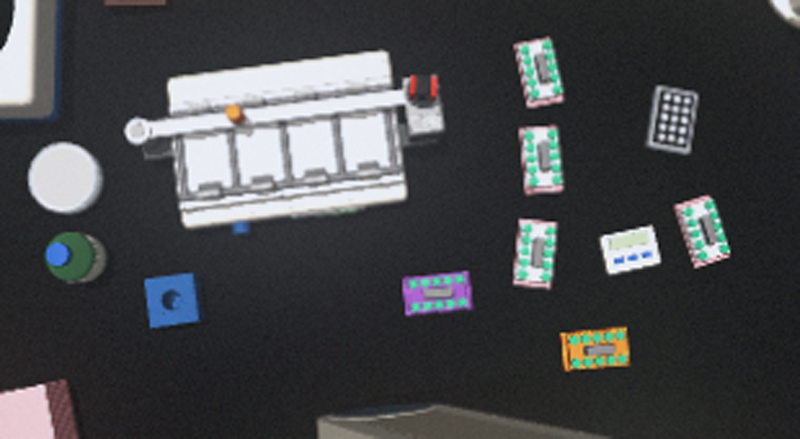

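View pics/s0c.png

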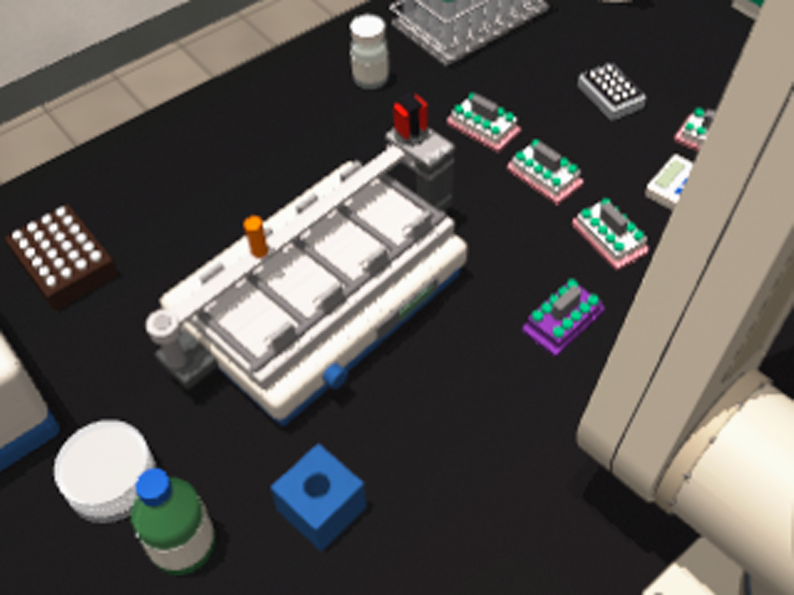

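The top crop shows four pink and white cassettes at about (540,70), (542,158), (537,253) and (704,230). They fit the description. The purple one at (437,292) and the orange one at (596,350) are look-alikes. The pin stands in the fork at (423,88), with its red buttons on the ±y faces, and the blue stand is at (172,300). Next I measure these more precisely.

```bash
cat >> h.py <<'E'
def cass(P,guess,img=None,verbose=True):
    P=P.reshape(-1,3);ok=np.isfinite(P[:,2])&(np.hypot(P[:,0]-guess[0],P[:,1]-guess[1])<.055)
    A=P[ok&(P[:,2]>.004)&(P[:,2]<.07)]; rib=P[ok&(P[:,2]>.037)&(P[:,2]<.06)]
    (c,s,a)=cv2.minAreaRect((A[:,:2]*1000).astype(np.float32))
    if s[0]<s[1]: a-=90
    a=(a+90)%180-90
    rc=rib[:,:2].mean(0) if len(rib) else None
    if len(rib)>3:
        u,S,V=np.linalg.svd(rib[:,:2]-rc);ra=np.degrees(np.arctan(V[0,1]/V[0,0]))
    else: ra=np.nan
    print('cass rect',np.round(c,1),np.round(s,1),round(a,1),'rib',len(rib),None if rc is None else (rc*1000).round(1),round(float(ra),1),'n',len(A))
def ortho(cam,p,z,x0,x1,y0,y1,res=.001):
    # image: up=+x, left=+y
    h=int((x1-x0)/res);w=int((y1-y0)/res);m=np.zeros((h,w,2),np.float32)
    for r in range(h):
        for c in range(w): m[r,c]=0
    i=arm.camera_info(cam);E=np.array(i['extrinsics']);f=200/np.tan(np.radians(i['vertical_fov'])/2)
    X,Y=np.meshgrid(x1-np.arange(h)*res,y1-np.arange(w)*res,indexing='ij')
    q=(np.stack([X,Y,np.full_like(X,z)],-1)-E[:3,3])@E[:3,:3];u=np.stack([q[...,0],-q[...,1]],-1)/-q[...,2:]
    u=u*(1+i['k1']*(u**2).sum(-1,keepdims=True))*f+[i['cx'],i['cy']]
    return cv2.remap(p,u.astype(np.float32),None,cv2.INTER_CUBIC)
E
python3 - <<'E'
from h import *
T=np.load('pics/top0P.npy');S=np.load('pics/side0P.npy')
tp=np.load('pics/top0.npz')['p'];sp=np.load('pics/side0.npz')['p']
print('bench z',np.nanmedian(T[210:230,300:340,2]),np.nanstd(T[210:230,300:340,2]),np.nanmedian(S[300:330,320:360,2]))
for g in [(.657,-.187),(.549,-.182),(.417,-.171),(.448,-.392)]: 
    print(g);cass(T,g);cass(S,g)
for n,img,P in [('top',tp,T),('side',sp,S)]:
    hsv=cv2.cvtColor(img,cv2.COLOR_RGB2HSV);h,s,v=[hsv[...,k].astype(int) for k in range(3)]
    for nm,m in [('red',((h<6)|(h>174))&(s>150)&(v>60)),('orange',(h>8)&(h<18)&(s>150)&(v>100)),('blue',(h>100)&(h<120)&(s>150)&(v>60))]:
        k,l,st,c=cv2.connectedComponentsWithStats(m.astype(np.uint8))
        for j in range(1,k):
            if st[j,4]>=6:
                Q=P[l==j];Q=Q[np.isfinite(Q[:,2])];print(n,nm,st[j].tolist(),c[j].round(1),(np.median(Q,0)*1000).round(1) if len(Q) else '')
o=np.vstack([ortho('top',tp,.08,.44,.72,-.08,.36),ortho('side',sp,.08,.44,.72,-.08,.36)])
cv2.imwrite('pics/o0.png',o[...,::-1])
E
```

```text
bench z 0.00044842575016701414 0.0031671981363504834 0.0014025077160108035
(0.657, -0.187)
cass rect [ 661.8 -183.1] [97.9 97.7] 74.3 rib 45 [ 657.6 -186.2] 11.3 n 421
cass rect [ 652.5 -172.1] [87.7 74.1] 13.6 rib 49 [ 653.  -185.2] 13.7 n 385
(0.549, -0.182)
cass rect [ 550.2 -181.6] [97.2 97.2] 0.4 rib 44 [ 544.9 -185.4] 0.7 n 407
cass rect [ 540.1 -168.5] [84.4 78.1] 6.6 rib 57 [ 541.  -183.7] 4.2 n 423
(0.417, -0.171)
cass rect [ 414.8 -172.2] [ 99.2 103.3] -52.3 rib 46 [ 424.6 -174.2] -9.4 n 426
cass rect [ 416.4 -167.8] [68.7 92. ] -17.5 rib 62 [ 421.1 -172.4] -5.9 n 461
(0.448, -0.392)
cass rect [ 448.8 -390. ] [104.2 102. ] 56.0 rib 49 [ 448.9 -390.5] 16.4 n 441
cass rect [ 472.4 -373. ] [55.7 50.5] 75.4 rib 19 [ 456.9 -386.8] -71.2 n 157
top red [319, 154, 2, 8, 12] [319.6 157.8] [610.2 -20.8 165.1]
top red [327, 156, 3, 7, 14] [327.6 158.6] [608.3 -43.  165.3]
top orange [248, 166, 5, 5, 15] [250.1 167.7] [586.5 187.  158.9]
top orange [377, 253, 10, 16, 72] [381.1 260.3] [ 299.1 -215.7   17.3]
top orange [392, 252, 6, 3, 8] [394.5 252.8] [ 324.  -266.    19.5]
top orange 
[... 290 characters left out ...]
6.2 240.9] [370.4 277.9  49.7]
side red [307, 148, 6, 15, 42] [309.7 154.8] [601.7 -42.1 152. ]
side red [298, 151, 7, 15, 73] [301.4 157.8] [607.7 -16.8 155. ]
side orange [238, 197, 10, 17, 93] [242.9 205.1] [577.1 189.3 141.6]
side blue [402, 27, 5, 4, 17] [403.9  28.3] [ 800.1 -620.1  250.2]
side blue [376, 39, 4, 4, 15] [377.4  40.4] [ 799.8 -491.4  249.2]
side blue [317, 219, 8, 8, 13] [320.8 222.4] [492.   11.3  14. ]
side blue [253, 246, 42, 35, 118] [273.8 262.5] [464.7 195.5  25.3]
side blue [55, 277, 109, 71, 863] [109.2 313.9] [602.3 568.7  23. ]
side blue [249, 289, 38, 43, 972] [268.3 309.5] [363.2 279.8  50.2]
side blue [195, 299, 14, 15, 170] [201.7 306. ] [420.1 397.8 130.9]
```

View pics/o0.png

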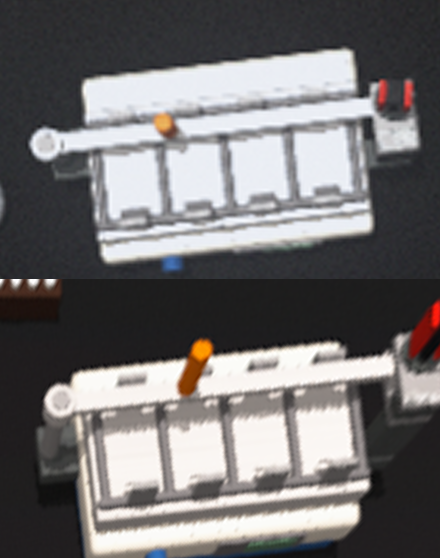

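```bash
python3 - <<'E'
from h import *
k=at_z('top',(250.1,167.7),.1595);p=at_z('top',(323.6,158.2),.164)
def sh(k,p):
    d=(k-p)[:2];print('dist',np.linalg.norm(d).round(4),'yaw',np.degrees(np.arctan2(-d[0],d[1])).round(2))
print(k,p);sh(k,p)
T=np.load('pics/top0P.npy');S=np.load('pics/side0P.npy')
for n,P in (('top',T),('side',S)):
    Q=P.reshape(-1,3);m=(np.abs(Q[:,0]-.607)<.03)&(np.abs(Q[:,1]+.03)<.03)&(Q[:,2]>.145)&(Q[:,2]<.185);A=Q[m];print(n,'pin',m.sum(),A.mean(0).round(4),A.min(0).round(4),A.max(0).round(4))
    # bar points
    m=(Q[:,2]>.103)&(Q[:,2]<.124)&(Q[:,1]>.03)&(Q[:,1]<.28)&(Q[:,0]>.5)&(Q[:,0]<.64);A=Q[m];c=A[:,:2].mean(0);u,s,V=np.linalg.svd(A[:,:2]-c);v=V[0]*np.sign(V[0,1]);print('bar',m.sum(),c,'yaw',np.degrees(np.arctan2(-v[0],v[1])), 'x at knob y',c+v*(.187-c[1])/v[1])
    m=(np.abs(Q[:,0]-.37)<.045)&(np.abs(Q[:,1]-.28)<.045)&(Q[:,2]>.043)&(Q[:,2]<.057);A=Q[m];print('stand',(A[:,:2].min(0)+A[:,:2].max(0))/2,A.mean(0),cv2.minAreaRect((A[:,:2]*1000).astype(np.float32)))
    # anything tall in the bar sweep
    d=Q[:,:2]-[.568,.306];r=np.hypot(*d.T);m=(r<.37)&(d[:,0]>.06)&(Q[:,2]>.08)&(Q[:,2]<.3)
    print('sweep obst',m.sum(),Q[m].mean(0) if m.sum() else '')
# stand hole in side/top: dark pixels inside blue
for c,n in (('top','top0'),('side','side0')):
    for e in arm.recognise('bar_knob',c)[:1]+arm.recognise('pin',c)[:2]: print(c,e)
mv([.609,-.03,.30])
E
```

```text
[0.58494119 0.18653631 0.1595    ] [ 0.60974016 -0.0314983   0.164     ]
dist 0.2194 yaw 6.49
top pin 87 [ 0.6099 -0.0302  0.1674] [ 0.5991 -0.0446  0.1457] [ 0.6223 -0.0148  0.1782]
bar 688 [0.5834004  0.14584478] yaw 4.478207169234804 x at knob y [0.58017717 0.187     ]
stand [0.37033469 0.27680663] [0.3705291  0.27706744 0.04986689] ((370.912841796875, 277.0960693359375), (60.31100845336914, 61.4195671081543), 7.563374996185303)
sweep obst 4634 [0.71811988 0.51707063 0.15624059]
side pin 142 [ 0.6061 -0.0278  0.1621] [ 0.5968 -0.046   0.1453] [ 0.6208 -0.0142  0.1742]
bar 876 [0.58060042 0.15303697] yaw 2.936222842439238 x at knob y [0.5788584 0.187    ]
stand [0.37101726 0.2777476 ] [0.36921066 0.27874922 0.05108027] ((371.0721130371094, 277.7938232421875), (62.88746643066406, 61.3376350402832), 7.078624248504639)
sweep obst 7058 [0.69487343 0.54185876 0.16336462]
top {'extent': [264.7, 168.4, 109.2, 23.9], 'score': 0.73}
top {'extent': [265.8, 171.2, 101.4, 19.5], 'score': 0.18}
side {'extent': [250.8, 209.3, 100.1, 77.6], 'score': 0.8}
side {'extent': [262.2, 221.9, 127.5, 119.0], 'score': 0.5}
side {'extent': [303.9, 157.8, 13.0, 18.9], 'score': 0.49}
pos [ 0.1306 -0.5343  0.204 ] yaw_y -76.26 tilt [-0.  0. -1.]
shift/0.4 [ 1.4612 -0.9406 -0.2401] dist 0.7017
```

Call:
{"method": "step_arm", "body": {
  "plan": [0, 0, -0.1, 0, 0, 0.0415, 0, 0, -0.1, 0, 0, 0.0415, 0.078, -0.066, -0.03, 0, 0, 0, 0.078, -0.066, 0, 0, 0, 0, 0.078, -0.066, 0, 0, 0, 0, 0.078, -0.066, 0, 0, 0, 0, 0.078, -0.066, 0, 0, 0, 0, 0.078, -0.066, 0, 0, 0, 0, 0.078, -0.066, 0, 0, 0, 0, 0.078, -0.066, 0, 0, 0, 0],
  "jaw": 0,
  "squeeze": 40
}}

```text
time_s: 2.53
eef_pos: [0.3575, -0.297, 0.298]
ee_rot: [-0.003, 0.999, 0.045, 0.001]
contact_force: [0.8, -1.1, -0.8]
width: 0.0425
```

Call:
{"method": "step_arm", "body": {
  "plan": [0.0766, -0.067, 0, 0, 0, -0.0127, 0.0766, -0.067, 0.0, 0, 0, 0, 0.0766, -0.067, 0.03, 0, 0, 0, 0.0766, -0.067, 0.03, 0, 0, 0, 0.0766, -0.067, 0.03, 0, 0, 0, 0.0766, -0.067, 0.03, 0, 0, 0, 0.0766, -0.067, 0.03, 0, 0, 0, 0.0766, -0.067, 0.03, 0, 0, 0, 0.0766, -0.067, 0.03, 0, 0, 0, 0, 0, 0, 0, 0, 0]
}}

```text
time_s: 3.37
eef_pos: [0.6052, -0.0217, 0.2189]
ee_rot: [-0.001, 0.998, 0.058, 0.004]
contact_force: [-1.6, -0.8, -0.9]
width: 0.043
```

```bash
python3 - <<'E'
from h import *
shot('top','top1');shot('side','side1')
a=cv2.imread('pics/side1.png')[100:260,200:420];b=cv2.imread('pics/top1.png')[110:250,240:420]
cv2.imwrite('pics/v1.png',np.hstack([cv2.resize(a,(400,291),interpolation=cv2.INTER_CUBIC),cv2.resize(b,(374,291),interpolation=cv2.INTER_CUBIC)]))
mv([.608,-.030,.15]);print(proj('side',[.608,-.03,.165]),proj('top',[.608,-.03,.165]),arm.state()['joint_pos'].round(2))
E
```

```text
pos [ 0.6031 -0.025   0.221 ] yaw_y -83.46 tilt [ 0.008  0.    -1.   ]
shift/0.4 [0.0093 0.0138 0.1777] dist 0.0714
[305.00012373 153.10910803] [323.11548535 158.72088439] [-0.18  0.34  0.19  1.41  0.    2.85]
```

View pics/v1.png

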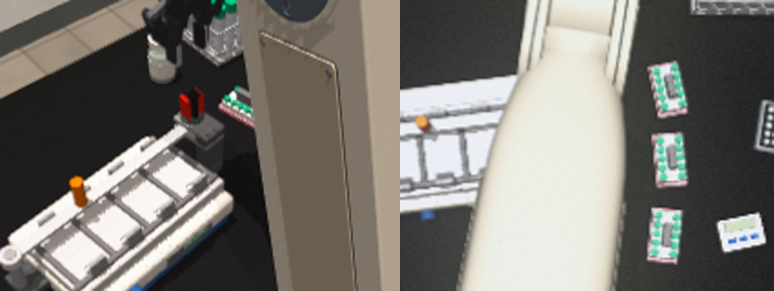

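Call:
{"method": "step_arm", "body": {
  "plan": [0, 0, 0, 0, 0, -0.0795, 0, 0, 0, 0, 0, -0.0795, 0, 0, 0, 0, 0, -0.0795, 0, 0, 0, 0, 0, -0.0795, 0, 0, 0, 0, 0, -0.0795, 0, 0, 0, 0, 0, -0.0795, 0, 0, 0, 0, 0, -0.0795, 0, 0, 0, 0, 0, -0.0795, 0, 0, 0, 0, 0, -0.0795, 0, 0, 0, 0, 0, -0.0795]
}}

```text
time_s: 4.3
eef_pos: [0.5972, -0.0375, 0.2296]
ee_rot: [0.007, 0.776, 0.63, 0.005]
contact_force: [0.4, -0.1, -1.3]
width: 0.0426
```

Call:
{"method": "step_arm", "body": {
  "plan": [0, 0, 0, 0, 0, -0.0795, 0, 0, 0, 0, 0, -0.0795, 0, 0, 0, 0, 0, -0.0795, 0, 0, 0, 0, 0, -0.0795, 0, 0, 0, 0, 0, -0.0795, 0, 0, 0, 0, 0, -0.0795, 0, 0, 0, 0, 0, -0.0795, 0, 0, 0, 0, 0, -0.0795, 0, 0, 0, 0, 0, -0.0795, 0, 0, 0, 0, 0, -0.0795]
}}

```text
time_s: 5.13
eef_pos: [0.5897, -0.053, 0.2407]
ee_rot: [0.014, 0.261, 0.965, -0.002]
contact_force: [-0.4, 0.6, 0.3]
width: 0.0424
```

Call:
{"method": "step_arm", "body": {
  "plan": [0, 0, 0, 0, 0, -0.0795, 0, 0, 0, 0, 0, -0.0795, 0, 0, 0, 0, 0, -0.0795, 0, 0, 0, 0, 0, -0.0795]
}}

```text
time_s: 5.47
eef_pos: [0.5865, -0.0591, 0.2452]
ee_rot: [0.016, 0.014, 1.0, -0.006]
contact_force: [0.1, -0.2, -0.0]
width: 0.0427
```

```bash
cat >> h.py <<'E'
def go(target,yaw):
    """yaw: desired heading (deg) of tool x axis, tool down. prints shift (in tool frame AFTER full turn), turn numbers, now"""
    s=arm.state();r=q2R(s['ee_rot']);c,n=np.cos(np.radians(yaw)),np.sin(np.radians(yaw))
    G=R.from_matrix(np.array([[c,n,0],[n,-c,0],[0,0,-1]]))
    rv=(r.inv()*G).as_rotvec()/(np.pi/2);w=np.array(target)-s['eef_pos']
    M=r.as_matrix()
    print('t',round(s['time_s'],2),'pos',np.round(s['eef_pos'],4),'yaw',np.degrees(np.arctan2(M[1,0],M[0,0])).round(2),'F',np.round(s['contact_force'],1),'w',round(s['width'],4),'q1,q6',s['joint_pos'][[0,5]].round(2))
    print(' shift now-frame',np.round(r.inv().apply(w)/.4,4),'goal-frame',np.round(G.inv().apply(w)/.4,4),'turn',rv.round(4),'rows',round(np.linalg.norm(w)/.0417,1),round(np.linalg.norm(rv)*90/7.16,1))
E
python3 -c "
from h import *
go([.608,-.030,.15],-173.7)"
```

```text
t 5.47 pos [ 0.5865 -0.0591  0.2452] yaw 178.43 F [ 0.1 -0.2 -0. ] w 0.0427 q1,q6 [-0.24 -0.21]
 shift now-frame [-0.044   0.0773  0.2385] goal-frame [-0.0613  0.0665  0.2379] turn [-0.0093  0.0197 -0.0876] rows 2.4 1.1
```

Call:
{"method": "step_arm", "body": {
  "plan": [0, 0, 0, -0.005, 0.01, -0.044, 0, 0, 0, -0.005, 0.01, -0.044, -0.02, 0.022, 0.03, 0, 0, 0, -0.02, 0.022, 0.03, 0, 0, 0, -0.02, 0.022, 0.03, 0, 0, 0, 0, 0, 0.02, 0, 0, 0, 0, 0, 0, 0, 0, 0]
}}

```text
time_s: 6.05
eef_pos: [0.6055, -0.0348, 0.2023]
ee_rot: [0.003, -0.054, 0.999, -0.001]
contact_force: [-0.9, 0.8, 0.4]
width: 0.0425
```

```bash
python3 -c "
from h import *
go([.608,-.030,.134],-173.7)"
```

```text
t 6.05 pos [ 0.6055 -0.0348  0.2023] yaw -173.83 F [-0.9  0.8  0.4] w 0.0425 q1,q6 [-0.2 -0.3]
 shift now-frame [-0.0064  0.0118  0.1709] goal-frame [-0.0074  0.0114  0.1709] turn [-0.0017  0.0039 -0.0014] rows 1.6 0.1
```

Call:
{"method": "step_arm", "body": {
  "plan": [-0.0064, 0.0118, 0.03, -0.0017, 0.0039, 0, 0, 0, 0.045, 0, 0, 0, 0, 0, 0.045, 0, 0, 0, 0, 0, 0.04, 0, 0, 0, 0, 0, 0.01, 0, 0, 0, 0, 0, 0, 0, 0, 0]
}}

```text
time_s: 6.55
eef_pos: [0.6068, -0.0289, 0.1293]
ee_rot: [-0.0, -0.052, 0.999, 0.0]
contact_force: [-0.2, 1.1, 0.4]
width: 0.0426
```

```bash
python3 - <<'E'
from h import *
go([.608,-.030,.134],-173.7)
shot('side','side2')
a=cv2.imread('pics/side2.png')[110:210,240:360]
cv2.imwrite('pics/v2.png',cv2.resize(a,(720,600),interpolation=cv2.INTER_CUBIC))
E
```

```text
t 6.55 pos [ 0.6068 -0.0289  0.1293] yaw -174.09 F [-0.2  1.1  0.4] w 0.0426 q1,q6 [-0.19 -0.29]
 shift now-frame [-0.0028 -0.0031 -0.0117] goal-frame [-0.0028 -0.0031 -0.0117] turn [ 0.0001 -0.0006 -0.0044] rows 0.1 0.1
```

View pics/v2.png

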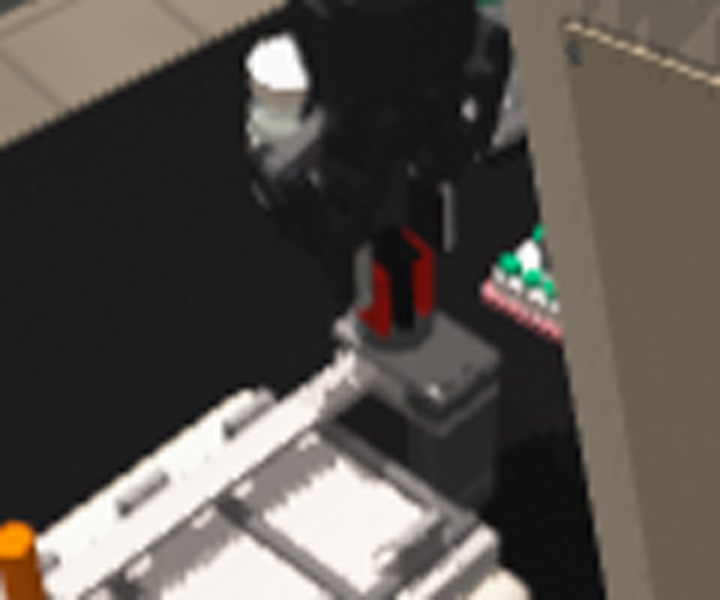

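Call:
{"method": "step_arm", "body": {
  "plan": [-0.0028, -0.0031, -0.01, 0, 0, -0.0044, 0, 0, 0, 0, 0, 0]
}}

```text
time_s: 6.77
eef_pos: [0.6086, -0.0302, 0.1353]
ee_rot: [0.0, -0.055, 0.998, -0.0]
contact_force: [1.0, 0.1, -1.0]
width: 0.0423
```

Call:
{"method": "step_arm", "body": {
  "plan": [0, 0, 0, 0, 0, 0, 0, 0, 0, 0, 0, 0, 0, 0, 0, 0, 0, 0, 0, 0, 0, 0, 0, 0, 0, 0, 0, 0, 0, 0, 0, 0, 0, 0, 0, 0],
  "jaw": -1,
  "squeeze": 40
}}

```text
time_s: 7.27
eef_pos: [0.6092, -0.0307, 0.138]
ee_rot: [0.002, -0.055, 0.998, -0.001]
contact_force: [0.0, -0.1, -2.0]
width: 0.0164
```

```bash
python3 -c "
from h import *
go([.608,-.030,.21],-173.7)"
```

```text
t 7.27 pos [ 0.6092 -0.0307  0.138 ] yaw -173.71 F [ 0.  -0.1 -2. ] w 0.0164 q1,q6 [-0.19 -0.3 ]
 shift now-frame [ 0.0023  0.0018 -0.1799] goal-frame [ 0.0029  0.0021 -0.1799] turn [-0.001   0.0021 -0.0001] rows 1.7 0.0
```

Call:
{"method": "step_arm", "body": {
  "plan": [0, 0, 0, 0, 0, 0, 0, 0, -0.01, 0, 0, 0]
}}

```text
time_s: 7.43
eef_pos: [0.6089, -0.0306, 0.1414]
ee_rot: [0.001, -0.055, 0.998, -0.0]
contact_force: [-1.2, 0.1, -0.9]
width: 0.0168
```

```bash
python3 - <<'E'
from h import *
go([.608,-.030,.21],-173.7)
shot('side','side3')
a=cv2.imread('pics/side3.png')[110:210,240:360]
cv2.imwrite('pics/v3.png',cv2.resize(a,(720,600),interpolation=cv2.INTER_CUBIC))
E
```

```text
t 7.43 pos [ 0.6089 -0.0306  0.1414] yaw -173.71 F [-1.2  0.1 -0.9] w 0.0168 q1,q6 [-0.19 -0.3 ]
 shift now-frame [ 0.0018  0.0014 -0.1716] goal-frame [ 0.0022  0.0016 -0.1716] turn [-0.0007  0.0015 -0.0001] rows 1.6 0.0
```

View pics/v3.png

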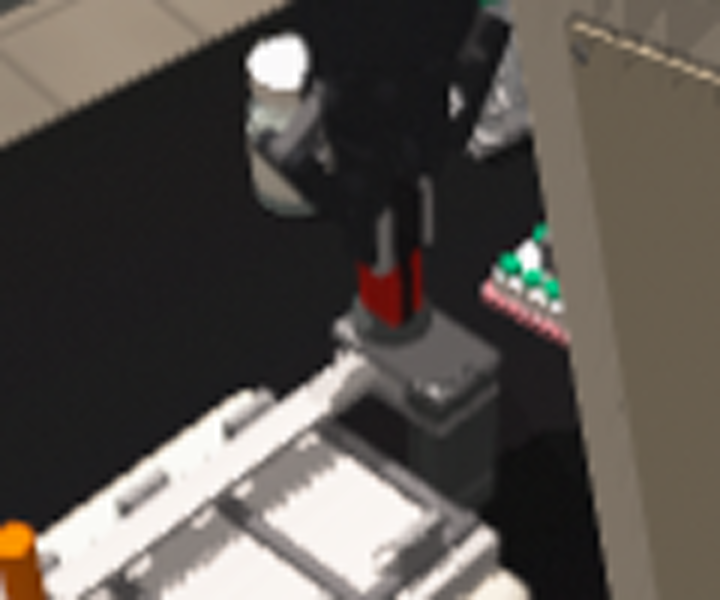

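Call:
{"method": "step_arm", "body": {
  "plan": [0, 0, 0, 0, 0, 0, 0, 0, 0, 0, 0, 0, 0, 0, 0.012, 0, 0, 0, 0, 0, 0.012, 0, 0, 0, 0, 0, 0.005, 0, 0, 0],
  "jaw": -0.1
}}

```text
time_s: 7.9
eef_pos: [0.6107, -0.0308, 0.1319]
ee_rot: [0.004, -0.055, 0.998, -0.001]
contact_force: [0.1, -0.5, 0.4]
width: 0.0385
```

Call:
{"method": "step_arm", "body": {
  "plan": [0, 0, 0.001, 0, 0, 0, 0, 0, 0.001, 0, 0, 0, 0, 0, 0.001, 0, 0, 0, 0, 0, 0.001, 0, 0, 0, 0, 0, 0, 0, 0, 0],
  "jaw": -1,
  "squeeze": 60
}}

```text
time_s: 8.32
eef_pos: [0.6109, -0.0306, 0.131]
ee_rot: [0.005, -0.055, 0.998, -0.001]
contact_force: [-0.7, 0.3, -0.7]
width: 0.0161
```

Call:
{"method": "step_arm", "body": {
  "plan": [0, 0, -0.03, 0, 0, 0, 0, 0, -0.03, 0, 0, 0, 0, 0, -0.03, 0, 0, 0, 0, 0, -0.03, 0, 0, 0, 0, 0, -0.03, 0, 0, 0, 0, 0, -0.03, 0, 0, 0]
}}

```text
time_s: 8.82
eef_pos: [0.6081, -0.0303, 0.1998]
ee_rot: [-0.001, -0.055, 0.998, 0.0]
contact_force: [0.8, 0.2, -0.2]
width: 0.0165
```

```bash
python3 - <<'E'
from h import *
go([.608,-.030,.21],-173.7)
shot('side','side4')
a=cv2.imread('pics/side4.png')[90:190,240:360]
cv2.imwrite('pics/v4.png',cv2.resize(a,(720,600),interpolation=cv2.INTER_CUBIC))
E
```

```text
t 8.82 pos [ 0.6081 -0.0303  0.1998] yaw -173.71 F [ 0.8  0.2 -0.2] w 0.0165 q1,q6 [-0.19 -0.3 ]
 shift now-frame [ 0.0001  0.0007 -0.0255] goal-frame [ 0.0001  0.0007 -0.0255] turn [ 0.0001 -0.0007 -0.0001] rows 0.2 0.0
```

View pics/v4.png

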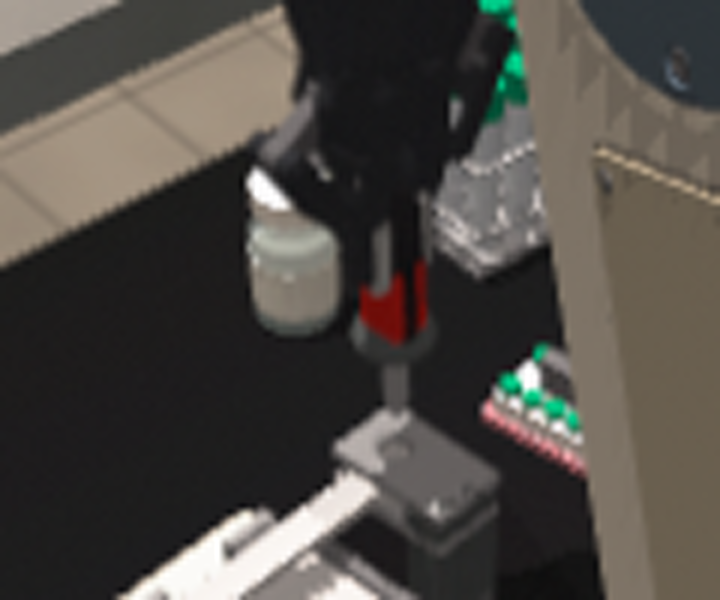

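Call:
{"method": "step_arm", "body": {
  "plan": [0.0504, 0.083, -0.02, 0, 0, 0, 0.0504, 0.083, -0.02, 0, 0, 0, 0.0504, 0.083, 0, 0, 0, 0, 0.0504, 0.083, 0, 0, 0, 0, 0.0504, 0.083, 0, 0, 0, 0, 0.0504, 0.083, 0, 0, 0, 0, 0.0504, 0.083, 0, 0, 0, 0, 0.0504, 0.083, 0, 0, 0, 0, 0.0504, 0.083, 0, 0, 0, 0, 0.0504, 0.083, 0, 0, 0, 0]
}}

```text
time_s: 9.7
eef_pos: [0.3663, 0.2828, 0.2103]
ee_rot: [-0.001, -0.049, 0.999, -0.001]
contact_force: [0.5, 0.8, -0.7]
width: 0.0162
```

```bash
python3 - <<'E'
from h import *
go([.371,.2775,.12],-173.7)
E
```

```text
t 9.7 pos [0.3663 0.2828 0.2103] yaw -174.43 F [ 0.5  0.8 -0.7] w 0.0162 q1,q6 [0.48 0.38]
 shift now-frame [-0.011  -0.0139  0.2257] goal-frame [-0.0102 -0.0145  0.2257] turn [-0.0012 -0.0016 -0.0082] rows 2.2 0.1
```

Call:
{"method": "step_arm", "body": {
  "plan": [-0.011, -0.0139, 0.03, 0, 0, -0.008, 0, 0, 0.06, 0, 0, 0, 0, 0, 0.06, 0, 0, 0, 0, 0, 0.06, 0, 0, 0, 0, 0, 0, 0, 0, 0]
}}

```text
time_s: 10.12
eef_pos: [0.3629, 0.2861, 0.1226]
ee_rot: [-0.0, -0.064, 0.998, 0.0]
contact_force: [-0.7, -0.3, -2.2]
width: 0.0162
```

```bash
python3 - <<'E'
from h import *
go([.371,.2775,.063],-173.7)
shot('side','side5');shot('top','top5')
a=cv2.imread('pics/side5.png')[240:350,210:330];b=cv2.imread('pics/top5.png')[190:290,180:280]
cv2.imwrite('pics/v5.png',np.hstack([cv2.resize(a,(436,400),interpolation=cv2.INTER_CUBIC),cv2.resize(b,(360,400),interpolation=cv2.INTER_CUBIC)]))
E
```

```text
t 10.12 pos [0.3629 0.2861 0.1226] yaw -172.68 F [-0.7 -0.3 -2.2] w 0.0162 q1,q6 [0.49 0.36]
 shift now-frame [-0.0176 -0.024   0.1489] goal-frame [-0.0179 -0.0236  0.1489] turn [ 0.0005 -0.0006  0.0113] rows 1.5 0.1
```

View pics/v5.png

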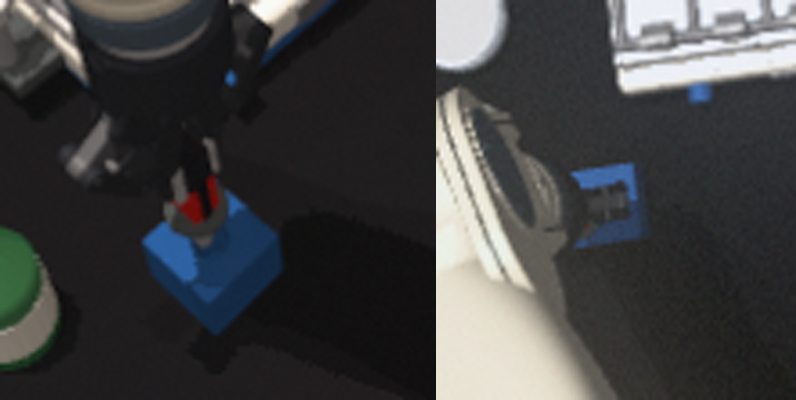

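Call:
{"method": "step_arm", "body": {
  "plan": [-0.0176, -0.024, 0, 0, 0, 0.011, 0, 0, 0.002, 0, 0, 0, 0, 0, 0.002, 0, 0, 0]
}}

```text
time_s: 10.47
eef_pos: [0.3758, 0.278, 0.1282]
ee_rot: [0.004, -0.054, 0.999, 0.002]
contact_force: [-0.1, 0.6, -1.2]
width: 0.0161
```

```bash
python3 - <<'E'
from h import *
go([.371,.2775,.063],-173.7)
E
```

```text
t 10.47 pos [0.3758 0.278  0.1282] yaw -173.83 F [-0.1  0.6 -1.2] w 0.0161 q1,q6 [0.46 0.35]
 shift now-frame [ 0.0133 -0.0006  0.163 ] goal-frame [1.200e-02 1.000e-04 1.631e-01] turn [ 0.0024  0.0049 -0.0014] rows 1.6 0.1
```

Call:
{"method": "step_arm", "body": {
  "plan": [0.011, 0, 0.03, 0.0024, 0.005, 0, 0, 0, 0.04, 0, 0, 0, 0, 0, 0.04, 0, 0, 0, 0, 0, 0.02, 0, 0, 0]
}}

```text
time_s: 10.8
eef_pos: [0.3744, 0.278, 0.0772]
ee_rot: [0.003, -0.052, 0.999, 0.002]
contact_force: [-0.5, 0.4, -2.0]
width: 0.0161
```

```bash
python3 - <<'E'
from h import *
go([.371,.2775,.061],-173.7)
E
```

```text
t 10.8 pos [0.3744 0.278  0.0772] yaw -173.99 F [-0.5  0.4 -2. ] w 0.0161 q1,q6 [0.46 0.35]
 shift now-frame [ 0.0087 -0.0004  0.0404] goal-frame [ 0.0085 -0.0002  0.0405] turn [ 0.0017  0.0045 -0.0033] rows 0.4 0.1
```

Call:
{"method": "step_arm", "body": {
  "plan": [0.004, 0, 0.015, 0, 0.002, 0, 0, 0, 0.012, 0, 0, 0, 0, 0, 0.01, 0, 0, 0, 0, 0, 0.004, 0, 0, 0, 0, 0, 0.003, 0, 0, 0]
}}

```text
time_s: 11.22
eef_pos: [0.3729, 0.278, 0.0588]
ee_rot: [0.002, -0.052, 0.999, 0.001]
contact_force: [-2.0, -1.4, 20.1]
width: 0.0162
```

```bash
python3 - <<'E'
from h import *
go([.371,.2775,.061],-173.7)
E
```

```text
t 11.22 pos [0.3729 0.278  0.0588] yaw -174.01 F [-2.  -1.4 20.1] w 0.0162 q1,q6 [0.46 0.35]
 shift now-frame [ 0.0049 -0.0006 -0.0055] goal-frame [ 0.0049 -0.0006 -0.0055] turn [ 0.0017  0.0027 -0.0034] rows 0.1 0.1
```

Call:
{"method": "step_arm", "body": {
  "plan": [0, 0, -0.002, 0, 0, 0, 0, 0, 0, 0, 0, 0, 0, 0, 0, 0, 0, 0, 0, 0, 0, 0, 0, 0],
  "jaw": 0.1
}}

```text
time_s: 11.55
eef_pos: [0.3744, 0.2787, 0.0614]
ee_rot: [0.004, -0.052, 0.999, 0.002]
contact_force: [0.8, 0.3, 0.3]
width: 0.0467
```

Call:
{"method": "step_arm", "body": {
  "plan": [0, 0, -0.05, 0, 0, 0, 0, 0, -0.08, 0, 0, 0, 0, 0, -0.1, 0, 0, 0, 0, 0, -0.1, 0, 0, 0, 0, 0, -0.05, 0, 0, 0, 0, 0, 0, 0, 0, 0]
}}

```text
time_s: 12.05
eef_pos: [0.3712, 0.277, 0.2185]
ee_rot: [0.001, -0.052, 0.999, 0.001]
contact_force: [1.2, 0.5, -1.0]
width: 0.0467
```

```bash
python3 - <<'E'
from h import *
th=np.radians(6.2);X=np.array([np.cos(th),np.sin(th)]);Y=np.array([-X[1],X[0]]);hole=np.array([.6095,-.0306])
hinge=hole+.34*Y;knob=hinge-.12*Y;o=hinge-.022*X-.17*Y;print('hinge',hinge,'knob',knob,'orig',o)
for k in range(4):print('nest(if x=0)',o+(-.096+.064*k)*Y)
go([.56,.17,.22],-173.8)
p,d=shot('side','side6');p,d=shot('top','top6')
S=cloud('side',np.load('pics/side6.npz')['d'])
a=cv2.imread('pics/side6.png')[240:350,210:330];b=cv2.imread('pics/top6.png')[190:290,180:280]
o1=ortho('top',p,.08,.44,.72,-.08,.36)
cv2.imwrite('pics/v6.png',np.vstack([np.hstack([cv2.resize(a,(240,220)),cv2.resize(b,(220,220))]),cv2.resize(o1[:,:,::-1],(460,293))]))
E
```

```text
hinge [0.57278022 0.30741133] knob [0.58574014 0.18811321] orig [0.56926879 0.13602968]
nest(if x=0) [0.57963673 0.04059119]
nest(if x=0) [0.57272477 0.10421685]
nest(if x=0) [0.56581281 0.16784251]
nest(if x=0) [0.55890085 0.23146817]
t 12.05 pos [0.3712 0.277  0.2185] yaw -174.0 F [ 1.2  0.5 -1. ] w 0.0467 q1,q6 [0.46 0.35]
 shift now-frame [-0.4415 -0.3155 -0.0034] goal-frame [-0.4404 -0.317  -0.0037] turn [ 0.0014  0.0015 -0.0022] rows 5.2 0.0
```

View pics/v6.png

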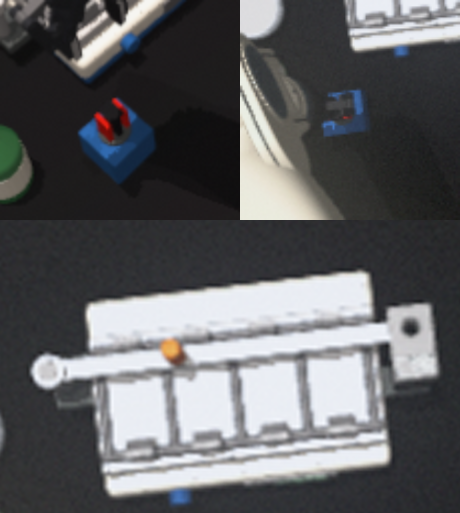

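Call:
{"method": "step_arm", "body": {
  "plan": [-0.069, -0.046, 0, 0, 0, 0, -0.069, -0.046, 0, 0, 0, 0, -0.069, -0.046, 0, 0, 0, 0, -0.069, -0.046, 0, 0, 0, 0, -0.069, -0.046, 0, 0, 0, 0, -0.069, -0.046, 0, 0, 0, 0, 0, 0, 0.01, 0, 0, 0, 0, 0, 0.01, 0, 0, 0],
  "jaw": -1
}}

```text
time_s: 12.82
eef_pos: [0.5489, 0.1791, 0.1922]
ee_rot: [-0.009, -0.054, 0.998, -0.001]
contact_force: [-1.0, -0.3, 0.7]
width: 0.0003
```

```bash
python3 - <<'E'
from h import *
go([.550,.186,.128],-173.8)
E
```

```text
t 12.82 pos [0.5489 0.1791 0.1922] yaw -173.77 F [-1.  -0.3  0.7] w 0.0003 q1,q6 [0.17 0.06]
 shift now-frame [-0.0076  0.017   0.1605] goal-frame [-0.0046  0.017   0.1606] turn [-0.0002 -0.0119  0.0004] rows 1.5 0.1
```

Call:
{"method": "step_arm", "body": {
  "plan": [-0.003, 0.017, 0.03, 0, -0.012, 0, 0, 0, 0.045, 0, 0, 0, 0, 0, 0.045, 0, 0, 0, 0, 0, 0.035, 0, 0, 0, 0, 0, 0, 0, 0, 0]
}}

```text
time_s: 13.23
eef_pos: [0.5433, 0.1863, 0.1194]
ee_rot: [-0.005, -0.054, 0.999, -0.001]
contact_force: [0.4, -0.4, -0.6]
width: -0.0
```

```bash
python3 - <<'E'
from h import *
go([.612,.1916,.128],-173.8)
E
```

```text
t 13.23 pos [0.5433 0.1863 0.1194] yaw -173.77 F [ 0.4 -0.4 -0.6] w -0.0 q1,q6 [0.18 0.08]
 shift now-frame [-0.172  -0.0055 -0.0235] goal-frame [-0.1723 -0.0054 -0.0216] turn [-0.0006 -0.007   0.0003] rows 1.7 0.1
```

Call:
{"method": "step_arm", "body": {
  "plan": [0, 0, -0.025, 0, -0.007, 0, -0.035, 0, 0, 0, 0, 0, -0.035, 0, 0, 0, 0, 0, -0.035, -0.001, 0, 0, 0, 0, -0.035, -0.002, 0, 0, 0, 0, -0.033, -0.002, 0, 0, 0, 0, 0, 0, 0, 0, 0, 0]
}}

```text
time_s: 13.82
eef_pos: [0.6099, 0.1949, 0.1366]
ee_rot: [0.001, -0.057, 0.998, -0.0]
contact_force: [-0.5, -0.9, -0.5]
width: 0.0001
```

```bash
python3 - <<'E'
from h import *
go([.654,.216,.130],-173.8)
E
```

```text
t 13.82 pos [0.6099 0.1949 0.1366] yaw -173.52 F [-0.5 -0.9 -0.5] w 0.0001 q1,q6 [0.18 0.07]
 shift now-frame [-0.1154  0.04    0.0168] goal-frame [-0.1152  0.0406  0.0165] turn [-0.0005  0.0017  0.0031] rows 1.2 0.0
```

Call:
{"method": "step_arm", "body": {
  "plan": [-0.038, 0.012, 0.008, 0, 0, 0, -0.038, 0.014, 0.004, 0, 0, 0, -0.038, 0.016, 0, 0, 0, 0, -0.03, 0.028, 0, 0, 0, 0, -0.025, 0.03, 0, 0, 0, 0, 0, 0, 0, 0, 0, 0, 0.05, -0.03, -0.05, 0, 0, 0, 0, 0, -0.1, 0, 0, 0, 0, 0, -0.1, 0, 0, 0]
}}

```text
time_s: 14.57
eef_pos: [0.6429, 0.23, 0.232]
ee_rot: [-0.007, -0.058, 0.998, -0.002]
contact_force: [1.5, 1.3, 1.2]
width: 0.0001
```

```bash
python3 - <<'E'
from h import *
go([.654,-.187,.130],-170)
p,d=shot('side','side7')
a=cv2.imread('pics/side7.png')[110:350,140:460]
cv2.imwrite('pics/v7.png',cv2.resize(a,(640,480),interpolation=cv2.INTER_CUBIC))
E
```

```text
t 14.57 pos [0.6429 0.23   0.232 ] yaw -173.34 F [1.5 1.3 1.2] w 0.0001 q1,q6 [0.22 0.11]
 shift now-frame [ 0.0897 -1.038   0.2594] goal-frame [ 0.1537 -1.0315  0.2551] turn [-0.0015 -0.0093 -0.0371] rows 10.3 0.5
```

View pics/v7.png

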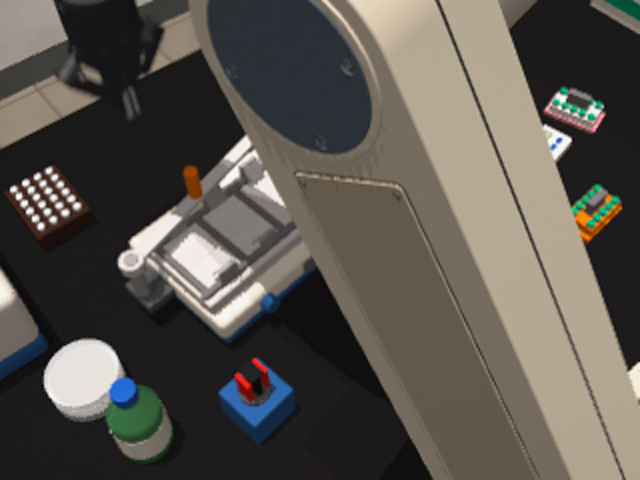

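Call:
{"method": "step_arm", "body": {
  "plan": [0, 0, 0, 0, -0.01, -0.059, 0.0187, -0.1, 0, 0, 0, 0, 0.0187, -0.1, 0, 0, 0, 0, 0.0187, -0.1, 0, 0, 0, 0, 0.0187, -0.1, 0, 0, 0, 0, 0.0187, -0.1, 0, 0, 0, 0, 0.0187, -0.1, 0, 0, 0, 0, 0.0187, -0.1, 0, 0, 0, 0, 0.0187, -0.1, 0, 0, 0, 0, 0.0187, -0.1, 0, 0, 0, 0],
  "jaw": -0.3
}}

```text
time_s: 15.45
eef_pos: [0.6468, -0.1374, 0.2583]
ee_rot: [0.016, -0.115, 0.993, -0.001]
contact_force: [0.5, 0.4, 0.1]
width: 0.0296
```

```bash
python3 - <<'E'
from h import *
go([.655,-.186,.10],-168)
p,d=shot('side','side8');p2,d2=shot('top','top8')
T=cloud('top',d2);S=cloud('side',d)
print('knob?',at_z('side',(236,200),.1395))
for n,img,P in [('top',p2,T),('side',p,S)]:
    hsv=cv2.cvtColor(img,cv2.COLOR_RGB2HSV);h,s,v=[hsv[...,k].astype(int) for k in range(3)]
    m=(h>8)&(h<18)&(s>150)&(v>100)
    k,l,st,c=cv2.connectedComponentsWithStats(m.astype(np.uint8))
    for j in range(1,k):
        if st[j,4]>=6: print(n,st[j].tolist(),c[j].round(1),at_z(n,c[j],.15).round(3))
for g in [(.655,-.186),(.545,-.184),(.423,-.173),(.448,-.390)]: cass(T,g);cass(S,g)
o=np.vstack([ortho('top',p2,.08,.44,.72,-.08,.36),ortho('side',p,.08,.44,.72,-.08,.36)])
cv2.imwrite('pics/o8.png',o[...,::-1])
E
```

```text
t 15.45 pos [ 0.6468 -0.1374  0.2583] yaw -166.76 F [0.5 0.4 0.1] w 0.0296 q1,q6 [-0.34 -0.57]
 shift now-frame [ 0.0201 -0.1209  0.396 ] goal-frame [ 0.0051 -0.1231  0.3958] turn [-0.0032  0.0198  0.0137] rows 4.0 0.3
knob? [0.60889828 0.19106548 0.1395    ]
top [247, 159, 4, 4, 12] [248.4 160.4] [0.609 0.193 0.15 ]
top [378, 253, 9, 16, 62] [381.4 260.1] [ 0.307 -0.197  0.15 ]
top [397, 256, 7, 7, 28] [400.2 258.8] [ 0.31  -0.253  0.15 ]
side [231, 192, 10, 17, 100] [235.8 200.5] [0.599 0.196 0.15 ]
side [441, 207, 5, 6, 11] [443.1 208.9] [ 0.255 -0.169  0.15 ]
side [441, 211, 10, 13, 43] [445.2 217. ] [ 0.236 -0.153  0.15 ]
cass rect [0. 0.] [0. 0.] 0.0 rib 0 None nan n 0
cass rect [ 651.9 -178. ] [46.7 83.4] -3.2 rib 49 [ 653.4 -184.7] 13.0 n 297
cass rect [0. 0.] [0. 0.] 0.0 rib 0 None nan n 0
cass rect [ 566.5 -141. ] [0. 0.] 0.0 rib 0 None nan n 1
cass rect [0. 0.] [0. 0.] 0.0 rib 0 None nan n 0
cass rect [0. 0.] [0. 0.] 0.0 rib 0 None nan n 0
cass rect [ 447.5 -390.1] [104.4 104.3] 37.9 rib 49 [ 448.9 -391.1] 17.1 n 441
cass rect [ 415.2 -415.7] [14.  27.6] -53.1 rib 0 None nan n 28
```

View pics/o8.png

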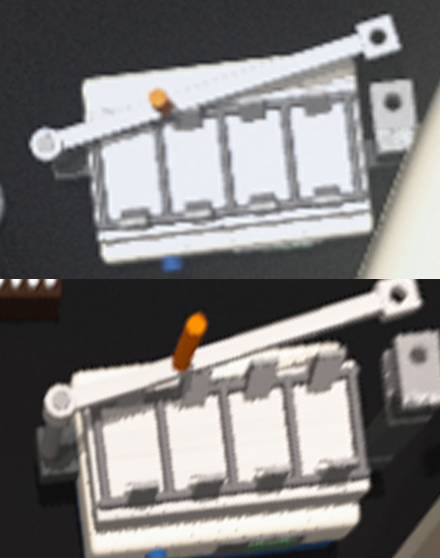

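```bash
python3 - <<'E'
from h import *
hole=np.array([.6098,-.0306])
def shortho(cam,p,z,th,res=.001):
    i=arm.camera_info(cam);E=np.array(i['extrinsics']);f=200/np.tan(np.radians(i['vertical_fov'])/2)
    X=np.array([np.cos(th),np.sin(th)]);Y=np.array([-X[1],X[0]]);o=hole-.022*X+.17*Y
    a,b=np.meshgrid(np.arange(.11,-.11,-res),np.arange(.2,-.2,-res),indexing='ij')
    W=o+a[...,None]*X+b[...,None]*Y
    q=(np.concatenate([W,np.full(a.shape+(1,),z)],-1)-E[:3,3])@E[:3,:3];u=np.stack([q[...,0],-q[...,1]],-1)/-q[...,2:]
    u=u*(1+i['k1']*(u**2).sum(-1,keepdims=True))*f+[i['cx'],i['cy']]
    return cv2.remap(p,u.astype(np.float32),None,cv2.INTER_CUBIC)
outs=[]
for c in ('top','side'):
    p=np.load(f'pics/{c}8.npz')['p']
    for thd in (5.2,5.7,6.2,6.7):
        g=cv2.cvtColor(shortho(c,p,.088,np.radians(thd)),cv2.COLOR_RGB2GRAY).astype(float)
        r=g[110:150].mean(0)  # x from 0 to -40mm
        dips=[]
        for y in (-128,-64,0,64,128):
            k=200-y; w=r[k-14:k+15]; b=np.clip(w.max()*.9-w,0,None)**2; dips.append((round(200-(k-14+ (b*np.arange(29)).sum()/b.sum()),1),round(w.max()-w.min())))
        rows=[]
        for y in (-96,-32,32):
            k=200-y; cpr=g[:,k-28:k-20].mean(1)  # off-clip strip
            seg=cpr[130:185];b=np.clip(seg.max()*.9-seg,0,None)**2
            rows.append(round(110-(130+(b*np.arange(55)).sum()/b.sum()),1))
        print(c,thd,dips,'low rail x',rows)
    outs.append(shortho(c,p,.088,np.radians(6.2)))
cv2.imwrite('pics/o9.png',np.vstack(outs)[...,::-1])
go([.609,.1925,.21],-173.8)
E
```

```text
top 5.2 [(np.float64(-135.0), 141), (np.float64(-65.9), 109), (np.float64(-2.4), 110), (np.float64(61.6), 110), (np.float64(134.9), 178)] low rail x [np.float64(-56.4), np.float64(-55.8), np.float64(-64.4)]
top 5.7 [(np.float64(-135.1), 142), (np.float64(-65.6), 110), (np.float64(-2.1), 111), (np.float64(61.9), 109), (np.float64(134.9), 179)] low rail x [np.float64(-57.6), np.float64(-56.4), np.float64(-56.1)]
top 6.2 [(np.float64(-135.1), 144), (np.float64(-65.2), 109), (np.float64(-1.8), 112), (np.float64(62.2), 107), (np.float64(135.1), 180)] low rail x [np.float64(-58.6), np.float64(-57.1), np.float64(-56.0)]
top 6.7 [(np.float64(-135.1), 144), (np.float64(-64.9), 108), (np.float64(-1.4), 114), (np.float64(62.6), 106), (np.float64(135.2), 183)] low rail x [np.float64(-59.5), np.float64(-57.7), np.float64(-56.7)]
side 5.2 [(np.float64(-135.1), 214), (np.float64(-62.6), 138), (np.float64(1.0), 136), (np.float64(64.3), 127), (np.float64(132.4), 129)] low rail x [np.float64(-67.2), np.float64(-68.4), np.float64(-70.3)]
side 5.7 [(np.float64(-135.0), 214), (np.float64(-62.3), 137), (np.float64(1.3), 136), (np.float64(64.7), 129), (np.float64(132.5), 128)] low rail x [np.float64(-66.3), np.float64(-66.8), np.float64(-68.6)]
side 6.2 [(np.float64(-134.8), 214), (np.float64(-61.9), 140), (np.float64(1.6), 136), (np.float64(65.0), 129), (np.float64(132.6), 130)] low rail x [np.float64(-65.5), np.float64(-65.3), np.float64(-66.4)]
side 6.7 [(np.float64(-134.7), 214), (np.float64(-61.6), 139), (np.float64(2.0), 137), (np.float64(65.4), 128), (np.float64(132.7), 130)] low rail x [np.float64(-64.8), np.float64(-64.0), np.float64(-64.5)]
t 15.55 pos [ 0.6468 -0.1415  0.2574] yaw -167.1 F [ 0.1 -0.1  0.1] w 0.0301 q1,q6 [-0.35 -0.57]
 shift now-frame [-0.0906  0.8359  0.1159] goal-frame [0.0039 0.8404 0.1184] turn [-0.0028  0.0192  0.0744] rows 8.1 1.0
```

View pics/o9.png

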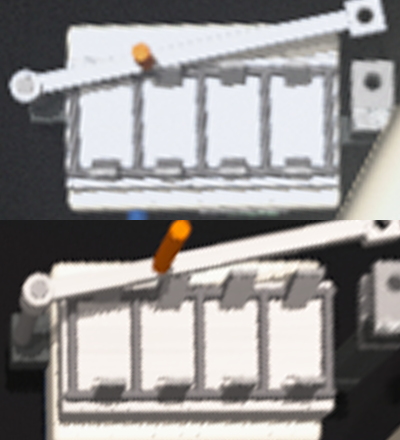

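Call:
{"method": "step_arm", "body": {
  "plan": [0, 0, 0, -0.003, 0.019, 0.0744, 0, 0.0935, 0, 0, 0, 0, 0, 0.0935, 0, 0, 0, 0, 0, 0.0935, 0, 0, 0, 0, 0, 0.0935, 0, 0, 0, 0, 0, 0.0935, 0, 0, 0, 0, 0, 0.0935, 0.02, 0, 0, 0, 0, 0.0935, 0.02, 0, 0, 0, 0, 0.0935, 0.02, 0, 0, 0, 0, 0.07, 0.02, 0, 0, 0],
  "jaw": 0
}}

```text
time_s: 16.38
eef_pos: [0.6045, 0.1903, 0.233]
ee_rot: [0.004, -0.045, 0.999, -0.0]
contact_force: [-0.1, -0.0, 0.1]
width: 0.0427
```

Call:
{"method": "step_arm", "body": {
  "plan": [0, 0, 0, 0, 0, 0, 0, 0, 0, 0, 0, 0]
}}

```text
time_s: 16.55
eef_pos: [0.6002, 0.1973, 0.2331]
ee_rot: [0.003, -0.049, 0.999, 0.0]
contact_force: [0.2, -0.3, 1.0]
width: 0.0426
```

```bash
python3 - <<'E'
from h import *
go([.609,.1925,.14],-173.8)
E
```

```text
t 16.55 pos [0.6002 0.1973 0.2331] yaw -174.42 F [ 0.2 -0.3  1. ] w 0.0426 q1,q6 [0.19 0.09]
 shift now-frame [-0.0191 -0.014   0.2329] goal-frame [-0.0205 -0.0142  0.2328] turn [-0.0001  0.0044 -0.0069] rows 2.2 0.1
```

Call:
{"method": "step_arm", "body": {
  "plan": [-0.02, -0.014, 0.02, 0, 0.004, -0.006, 0, 0, 0.06, 0, 0, 0, 0, 0, 0.06, 0, 0, 0, 0, 0, 0.06, 0, 0, 0, 0, 0, 0.04, 0, 0, 0, 0, 0, 0.01, 0, 0, 0]
}}

```text
time_s: 17.05
eef_pos: [0.612, 0.1864, 0.1336]
ee_rot: [0.004, -0.053, 0.999, -0.0]
contact_force: [-0.2, 0.5, -0.4]
width: 0.0427
```

Call:
{"method": "step_arm", "body": {
  "plan": [0, 0, 0, 0, 0, 0, 0, 0, 0, 0, 0, 0, 0, 0, 0, 0, 0, 0, 0, 0, 0, 0, 0, 0, 0, 0, 0, 0, 0, 0],
  "jaw": -1,
  "squeeze": 40
}}

```text
time_s: 17.47
eef_pos: [0.6142, 0.1822, 0.1359]
ee_rot: [0.005, -0.051, 0.999, -0.0]
contact_force: [0.4, -0.8, 0.5]
width: -0.0003
```

```bash
python3 - <<'E'
from h import *
go([.654,.2245,.13],-173.8)
E
```

```text
t 17.47 pos [0.6142 0.1822 0.1359] yaw -174.12 F [ 0.4 -0.8  0.5] w -0.0003 q1,q6 [0.16 0.06]
 shift now-frame [-0.1097  0.0951  0.0157] goal-frame [-0.1104  0.0944  0.0147] turn [-0.0009  0.0067 -0.0035] rows 1.4 0.1
```

```bash
python3 - <<'E'
from h import *
p,d=shot('side','side10');p2,d2=shot('top','top10')
for n,img in [('top',p2),('side',p)]:
    hsv=cv2.cvtColor(img,cv2.COLOR_RGB2HSV);h,s,v=[hsv[...,k].astype(int) for k in range(3)]
    m=(h>8)&(h<18)&(s>150)&(v>100)
    k,l,st,c=cv2.connectedComponentsWithStats(m.astype(np.uint8))
    for j in range(1,k):
        if st[j,4]>=4 and st[j,0]<350: print(n,st[j].tolist(),c[j].round(1),at_z(n,c[j],.1595).round(3),at_z(n,c[j],.1365).round(3))
a=cv2.imread('pics/side10.png')[130:250,160:320]
cv2.imwrite('pics/v10.png',cv2.resize(a,(800,600),interpolation=cv2.INTER_CUBIC))
E
```

```text
side [232, 193, 9, 16, 102] [235.9 200.6] [0.591 0.199 0.159] [0.61  0.191 0.136]
```

View pics/v10.png

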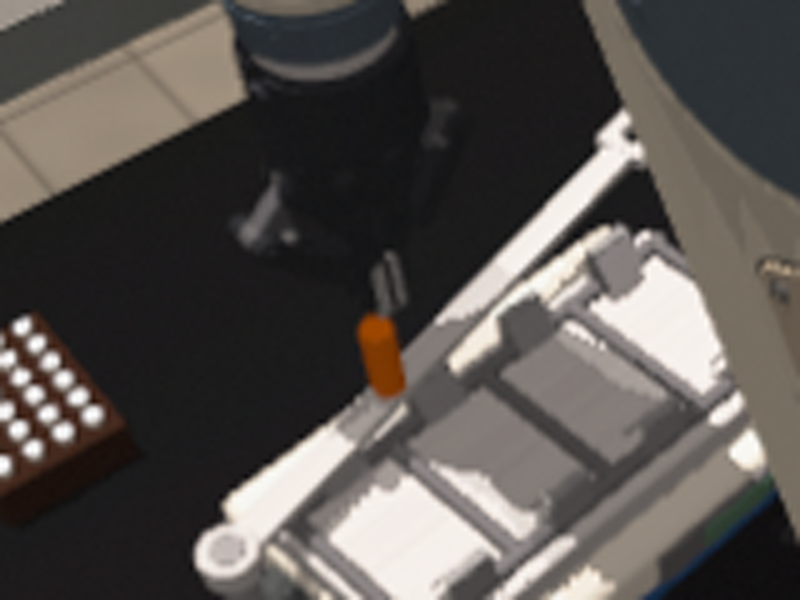

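```bash
python3 - <<'E'
from h import *
s=arm.state();t=s['eef_pos']
f=lambda P:((proj('side',P)-[160,130])*5).round(0)
print('TCP',f(t),'tcp+10',f(t+[0,0,.01]),'tcp+20',f(t+[0,0,.02]),'knobtop',f([.608,.192,.1595]),'knob base',f([.608,.192,.1135]))
d=np.load('pics/side10.npz')['d'];S=cloud('side',d)
# pads area
Q=S[182:192,236:241].reshape(-1,3);print(np.nanmedian(Q,0)); Q=S[193:208,233:239].reshape(-1,3);print('knob',np.nanmedian(Q,0))
E
```

```text
TCP [390. 340.] tcp+10 [387. 327.] tcp+20 [384. 314.] knobtop [373. 325.] knob base [387. 385.]
[0.60410897 0.18013881 0.18471909]
knob [0.60159542 0.19491898 0.14894464]
```

```bash
python3 - <<'E'
from h import *
for k in (0,.005,.01,.015,.02,.03): print(k,((proj('side',np.array([.6081,-.0303,.1998+k])+[0,.0,0])-[240,90])*6).round(0),((proj('side',np.array([.5975,-.0203,.1998+k]))-[240,90])*6).round(0))
S=cloud('side',np.load('pics/side4.npz')['d'])
for r in range(120,148,2): print(r,S[r,298:312,2].round(3).tolist())
E
```

```text
0 [389. 319.] [386. 341.]
0.005 [388. 310.] [386. 333.]
0.01 [388. 301.] [386. 324.]
0.015 [388. 292.] [386. 315.]
0.02 [388. 283.] [385. 306.]
0.03 [387. 265.] [385. 287.]
120 [0.277, 0.007, 0.291, 0.293, 0.296, 0.293, 0.287, 0.265, 0.268, 0.271, 0.273, 0.272, 0.274, 0.274]
122 [0.279, 0.279, 0.285, 0.286, 0.286, 0.283, 0.281, 0.262, 0.263, nan, 0.265, 0.266, 0.264, 0.26]
124 [0.282, 0.28, 0.28, 0.282, 0.28, 0.276, 0.275, 0.256, 0.256, 0.259, 0.262, 0.262, 0.261, 0.26]
126 [0.282, 0.281, nan, 0.274, 0.271, 0.273, 0.267, 0.248, 0.252, 0.252, 0.255, 0.255, 0.254, 0.251]
128 [0.275, 0.264, 0.267, 0.263, 0.263, 0.266, 0.26, 0.241, 0.243, 0.245, 0.247, 0.251, 0.249, 0.245]
130 [0.256, 0.258, 0.26, 0.256, 0.257, 0.259, 0.254, 0.241, 0.242, 0.241, 0.239, 0.245, 0.244, 0.239]
132 [0.249, 0.251, 0.254, 0.252, 0.25, 0.252, 0.249, 0.241, 0.238, 0.24, 0.239, 0.241, 0.239, 0.234]
134 [0.24, 0.246, 0.248, 0.243, 0.243, 0.244, 0.242, 0.238, 0.241, 0.24, 0.238, 0.233, 0.233, 0.003]
136 [0.235, 0.239, 0.239, 0.239, 0.237, 0.238, 0.239, 0.236, 0.233, 0.233, 0.23, 0.228, 0.227, 0.001]
138 [0.005, 0.002, 0.22, 0.229, 0.23, 0.231, 0.226, 0.23, 0.228, 0.227, 0.222, 0.223, 0.219, 0.001]
140 [0.002, -0.001, 0.212, 0.215, 0.216, 0.217, 0.222, 0.223, 0.222, 0.22, 0.217, 0.217, 0.212, 0.001]
142 [0.001, 0.002, 0.204, 0.21, 0.212, 0.209, 0.214, 0.217, 0.215, 0.213, 0.211, 0.209, 0.204, 0.198]
144 [-0.002, 0.194, 0.196, 0.202, 0.203, 0.205, 0.208, 0.208, 0.209, 0.207, 0.206, 0.203, 0.193, 0.195]
146 [0.194, 0.196, 0.195, 0.198, 0.196, 0.196, 0.201, 0.204, 0.203, 0.2, 0.196, 0.196, 0.195, 0.196]
```

Call:
{"method": "step_arm", "body": {
  "plan": [0, 0, -0.06, 0, 0, 0, 0.01, 0.026, -0.03, 0, 0.0067, -0.003, 0, 0, 0, 0, 0, 0, 0, 0, 0, 0, 0, 0],
  "jaw": 0
}}

```text
time_s: 17.9
eef_pos: [0.6085, 0.1928, 0.1734]
ee_rot: [0.0, -0.054, 0.999, -0.001]
contact_force: [0.4, 0.7, -1.3]
width: 0.0426
```

```bash
python3 - <<'E'
from h import *
go([.609,.192,.12],-173.8)
S=cloud('side',np.load('pics/side10.npz')['d'])
for r in range(180,198,1): print(r,S[r,234:243].round(3)[:,2].tolist(), S[r,239].round(3))
E
```

```text
t 17.9 pos [0.6085 0.1928 0.1734] yaw -173.79 F [ 0.4  0.7 -1.3] w 0.0426 q1,q6 [0.18 0.07]
 shift now-frame [-0.0011 -0.0018  0.1336] goal-frame [-0.0011 -0.002   0.1336] turn [-0.0009  0.0003  0.0002] rows 1.3 0.0
180 [0.214, 0.213, 0.205, 0.21, 0.206, 0.203, 0.196, 0.003, 0.003] [0.605 0.174 0.203]
181 [0.212, 0.206, 0.199, 0.199, 0.201, 0.197, 0.194, -0.003, -0.001] [0.608 0.173 0.197]
182 [0.211, 0.208, 0.202, 0.202, 0.199, 0.192, 0.19, -0.001, -0.003] [0.609 0.173 0.192]
183 [0.208, 0.204, 0.201, 0.197, 0.195, 0.195, 0.187, 0.002, 0.0] [0.604 0.176 0.195]
184 [0.203, 0.199, 0.198, 0.197, 0.194, 0.192, 0.184, 0.182, -0.003] [0.603 0.176 0.192]
185 [0.197, 0.196, 0.195, 0.192, 0.189, 0.188, 0.181, 0.18, 0.003] [0.604 0.177 0.188]
186 [0.192, 0.192, 0.191, 0.188, 0.185, 0.186, 0.18, 0.175, -0.001] [0.603 0.178 0.186]
187 [0.189, 0.189, 0.188, 0.185, 0.184, 0.182, 0.179, 0.172, 0.003] [0.604 0.178 0.182]
188 [0.186, 0.187, 0.185, 0.182, 0.18, 0.179, 0.177, 0.0, 0.0] [0.604 0.178 0.179]
189 [0.179, 0.18, 0.181, 0.18, 0.178, 0.174, 0.172, 0.0, -0.003] [0.606 0.178 0.174]
190 [0.179, 0.176, 0.178, 0.177, 0.172, 0.174, 0.169, -0.001, 0.001] [0.603 0.18  0.174]
191 [0.176, 0.173, 0.174, 0.174, 0.172, 0.167, 0.167, -0.001, 0.001] [0.605 0.179 0.167]
192 [0.172, 0.168, 0.175, 0.171, 0.17, 0.001, 0.002, 0.002, -0.001] [0.744 0.119 0.001]
193 [0.159, 0.159, 0.167, 0.166, 0.001, 0.001, -0.0, -0.0, -0.004] [0.74  0.121 0.001]
194 [0.161, 0.158, 0.162, 0.162, 0.0, -0.001, -0.0, 0.001, -0.001] [ 0.739  0.123 -0.001]
195 [0.16, 0.159, 0.159, 0.16, 0.157, 0.0, 0.0, 0.001, -0.002] [0.735 0.125 0.   ]
196 [0.161, 0.16, 0.161, 0.16, 0.158, 0.0, -0.003, -0.0, 0.001] [0.731 0.127 0.   ]
197 [0.163, 0.158, 0.16, 0.158, 0.155, -0.001, -0.001, 0.002, -0.0] [ 0.729  0.129 -0.001]
```

Call:
{"method": "step_arm", "body": {
  "plan": [-0.001, -0.002, 0.04, 0, 0, 0, 0, 0, 0.05, 0, 0, 0, 0, 0, 0.05, 0, 0, 0, 0, 0, 0.02, 0, 0, 0, 0, 0, 0.005, 0, 0, 0]
}}

```text
time_s: 18.32
eef_pos: [0.6099, 0.1914, 0.1045]
ee_rot: [0.002, -0.055, 0.999, -0.001]
contact_force: [0.6, -0.0, 0.5]
width: 0.0428
```

Call:
{"method": "step_arm", "body": {
  "plan": [0, 0, 0, 0, 0, 0, 0, 0, 0, 0, 0, 0, 0, 0, 0, 0, 0, 0, 0, 0, 0, 0, 0, 0],
  "jaw": -1,
  "squeeze": 30
}}

```text
time_s: 18.65
eef_pos: [0.6088, 0.1928, 0.1041]
ee_rot: [0.001, -0.055, 0.998, 0.001]
contact_force: [1.9, -3.9, -8.8]
width: 0.0168
```

```bash
python3 - <<'E'
from h import *
go([.636,.2055,.10],-173.8)
E
```

```text
t 18.65 pos [0.6088 0.1928 0.1041] yaw -173.67 F [ 1.9 -3.9 -8.8] w 0.0168 q1,q6 [0.17 0.06]
 shift now-frame [-0.071   0.0242  0.0104] goal-frame [-0.071   0.0243  0.0103] turn [0.001  0.0012 0.0015] rows 0.7 0.0
```

Call:
{"method": "step_arm", "body": {
  "plan": [-0.035, 0.0086, 0, 0, 0, 0, -0.0337, 0.0127, 0, 0, 0, 0, -0.0319, 0.0166, 0, 0, 0, 0, -0.0297, 0.0203, 0, 0, 0, 0, -0.0271, 0.0237, 0, 0, 0, 0, -0.024, 0.0268, 0, 0, 0, 0, -0.0206, 0.0295, 0, 0, 0, 0]
}}

```text
time_s: 19.23
eef_pos: [0.684, 0.2496, 0.104]
ee_rot: [-0.002, -0.053, 0.999, -0.006]
contact_force: [2.3, -3.5, -4.1]
width: 0.0171
```

```bash
python3 - <<'E'
from h import *
go([.6832,.2565,.10],-173.8)
e=arm.state()['eef_pos'];print('phi',np.degrees(np.arctan2(e[0]-.5743,.3075-e[1])),np.hypot(e[0]-.5743,.3075-e[1]))
E
```

```text
t 19.23 pos [0.684  0.2496 0.104 ] yaw -173.92 F [ 2.3 -3.5 -4.1] w 0.0171 q1,q6 [0.24 0.13]
 shift now-frame [0.     0.0174 0.0098] goal-frame [0.     0.0173 0.01  ] turn [-0.0069 -0.003  -0.0013] rows 0.2 0.1
phi 62.17915619358587 0.12399625541029488
```

Call:
{"method": "step_arm", "body": {
  "plan": [0, 0, 0, 0, 0, 0, 0, 0, 0, 0, 0, 0, 0, 0, -0.05, 0, 0, 0, 0, 0, -0.1, 0, 0, 0, 0, 0, -0.1, 0, 0, 0, 0, 0, 0, 0, 0, -0.07, 0.028, -0.0953, 0, 0, 0, 0, 0.028, -0.0953, 0, 0, 0, 0, 0.028, -0.0953, 0, 0, 0, 0],
  "jaw": 0
}}

```text
time_s: 19.98
eef_pos: [0.6753, 0.135, 0.2142]
ee_rot: [0.001, -0.116, 0.993, -0.005]
contact_force: [-0.8, -0.2, -0.2]
width: 0.0426
```

Call:
{"method": "step_arm", "body": {
  "plan": [0.028, -0.0953, 0, 0, 0, 0, 0.028, -0.0953, 0, 0, 0, 0, 0.028, -0.0953, 0, 0, 0, 0, 0.028, -0.0953, 0, 0, 0, 0, 0.028, -0.0953, 0, 0, 0, 0, 0.028, -0.0953, 0, 0, 0, 0, 0.028, -0.0953, 0, 0, 0, 0, 0.028, -0.0953, 0, 0, 0, 0, 0, 0, 0.03, 0, 0, 0, 0, 0, 0.01, 0, 0, 0],
  "jaw": -0.3
}}

```text
time_s: 20.82
eef_pos: [0.649, -0.2074, 0.2138]
ee_rot: [0.009, -0.112, 0.994, -0.009]
contact_force: [-0.0, 0.7, -0.1]
width: 0.0299
```

```bash
python3 - <<'E'
from h import *
go([.655,-.186,.05],-167.5)
p,d=shot('side','side11');p2,d2=shot('top','top11')
T=cloud('top',d2);S=cloud('side',d)
for n,img in [('top',p2),('side',p)]:
    hsv=cv2.cvtColor(img,cv2.COLOR_RGB2HSV);h,s,v=[hsv[...,k].astype(int) for k in range(3)]
    m=(h>8)&(h<18)&(s>150)&(v>100)
    k,l,st,c=cv2.connectedComponentsWithStats(m.astype(np.uint8))
    for j in range(1,k):
        if st[j,4]>=4 and st[j,0]<350: print(n,st[j].tolist(),at_z(n,c[j],.155).round(3))
for g in [(.655,-.186),(.545,-.184),(.423,-.173),(.448,-.390)]: cass(T,g);cass(S,g)
E
```

```text
t 20.82 pos [ 0.649  -0.2074  0.2138] yaw -167.14 F [-0.   0.7 -0.1] w 0.0299 q1,q6 [-0.43 -0.65]
 shift now-frame [-0.0202  0.0565  0.4088] goal-frame [-0.0263  0.0489  0.4094] turn [-0.012   0.0099  0.0039] rows 4.0 0.2
top [225, 135, 6, 6, 26] [0.679 0.255 0.155]
side [194, 189, 11, 16, 107] [0.665 0.259 0.155]
cass rect [ 674.7 -154.1] [26.9 74. ] -32.0 rib 0 None nan n 72
cass rect [ 653.5 -175.1] [85.3 68.5] 10.2 rib 50 [ 653.3 -185. ] 12.6 n 370
cass rect [0. 0.] [0. 0.] 0.0 rib 0 None nan n 0
cass rect [ 565.8 -151.5] [13.1 37.7] -47.7 rib 0 None nan n 18
cass rect [0. 0.] [0. 0.] 0.0 rib 0 None nan n 0
cass rect [0. 0.] [0. 0.] 0.0 rib 0 None nan n 0
cass rect [ 449.6 -387.7] [103.9  98.2] 76.5 rib 50 [ 448.5 -390.8] 16.7 n 442
cass rect [ 420.  -398.5] [29.7 51.9] -73.1 rib 7 [ 432.2 -397.5] -67.2 n 114
```

Call:
{"method": "step_arm", "body": {
  "plan": [-0.0202, 0.0565, 0.0, -0.012, 0.01, 0.004, 0, 0, 0.08, 0, 0, 0, 0, 0, 0.1, 0, 0, 0, 0, 0, 0.1, 0, 0, 0, 0, 0, 0.09, 0, 0, 0, 0, 0, 0.03, 0, 0, 0, 0, 0, 0, 0, 0, 0]
}}

```text
time_s: 21.5
eef_pos: [0.6555, -0.1715, 0.0583]
ee_rot: [0.006, -0.115, 0.993, -0.002]
contact_force: [-0.8, 0.8, 0.2]
width: 0.0298
```

```bash
python3 - <<'E'
from h import *
go([.6555,-.1856,.008],-167.5)
E
```

```text
t 21.5 pos [ 0.6555 -0.1715  0.0583] yaw -166.76 F [-0.8  0.8  0.2] w 0.0298 q1,q6 [-0.38 -0.61]
 shift now-frame [ 0.0095 -0.0336  0.126 ] goal-frame [ 0.0077 -0.0345  0.1259] turn [-0.0039  0.0071  0.0082] rows 1.3 0.1
```

Call:
{"method": "step_arm", "body": {
  "plan": [0.008, -0.03, 0.0, -0.004, 0.007, 0.008, 0, 0, 0.02, 0, 0, 0, 0, 0, 0.03, 0, 0, 0, 0, 0, 0.02, 0, 0, 0, 0, 0, 0, 0, 0, 0]
}}

```text
time_s: 21.92
eef_pos: [0.6581, -0.182, 0.0338]
ee_rot: [0.003, -0.111, 0.994, -0.001]
contact_force: [-0.4, -0.5, -0.4]
width: 0.0294
```

```bash
python3 - <<'E'
from h import *
go([.6555,-.1856,.008],-167.5)
E
```

```text
t 21.92 pos [ 0.6581 -0.182   0.0338] yaw -167.26 F [-0.4 -0.5 -0.4] w 0.0294 q1,q6 [-0.39 -0.62]
 shift now-frame [ 0.0086 -0.0073  0.0645] goal-frame [ 0.0082 -0.0075  0.0645] turn [-0.0019  0.0033  0.0026] rows 0.6 0.1
```

Call:
{"method": "step_arm", "body": {
  "plan": [0.007, -0.007, 0.02, -0.002, 0.003, 0.002, 0, 0, 0.025, 0, 0, 0, 0, 0, 0.01, 0, 0, 0, 0, 0, 0.002, 0, 0, 0]
}}

```text
time_s: 22.25
eef_pos: [0.6562, -0.1859, 0.0097]
ee_rot: [0.001, -0.109, 0.994, -0.0]
contact_force: [0.2, 0.0, 0.2]
width: 0.0296
```

Call:
{"method": "step_arm", "body": {
  "plan": [0, 0, 0.001, 0, 0, 0, 0, 0, 0, 0, 0, 0, 0, 0, 0, 0, 0, 0, 0, 0, 0, 0, 0, 0],
  "jaw": -1,
  "squeeze": 60
}}

```text
time_s: 22.58
eef_pos: [0.656, -0.1859, 0.0088]
ee_rot: [0.0, -0.109, 0.994, 0.0]
contact_force: [-0.6, -0.4, -0.5]
width: 0.0098
```

```bash
python3 - <<'E'
from h import *
go([.6555,-.1856,.15],-167.5)
E
```

```text
t 22.58 pos [ 0.656  -0.1859  0.0088] yaw -167.48 F [-0.6 -0.4 -0.5] w 0.0098 q1,q6 [-0.4  -0.62]
 shift now-frame [ 0.0008  0.0011 -0.353 ] goal-frame [ 0.001   0.0011 -0.353 ] turn [0.     0.0005 0.0002] rows 3.4 0.0
```

Call:
{"method": "step_arm", "body": {
  "plan": [0, 0, -0.06, 0, 0, 0, 0, 0, -0.1, 0, 0, 0, 0, 0, -0.1, 0, 0, 0, 0, 0, -0.1, 0, 0, 0, 0, 0, -0.05, 0, 0, 0.072, 0.0143, 0.0967, 0, 0, 0, 0, 0.0143, 0.0967, 0, 0, 0, 0, 0.0143, 0.0967, 0, 0, 0, 0, 0.0143, 0.0967, 0, 0, 0, 0, 0.0143, 0.0967, 0, 0, 0, 0]
}}

```text
time_s: 23.42
eef_pos: [0.608, 0.0022, 0.1818]
ee_rot: [0.002, -0.044, 0.999, -0.001]
contact_force: [-0.2, -0.6, 0.5]
width: 0.0098
```

Call:
{"method": "step_arm", "body": {
  "plan": [0.0143, 0.0967, 0, 0, 0, 0, 0.0143, 0.0967, 0, 0, 0, 0, 0.0143, 0.0967, 0, 0, 0, 0, 0.0143, 0.0967, 0, 0, 0, 0, 0.0143, 0.0967, 0, 0, 0, 0, 0.01, 0.06, 0, 0, 0, 0, 0, 0, 0, 0, 0, 0, 0, 0, 0, 0, 0, 0]
}}

```text
time_s: 24.08
eef_pos: [0.549, 0.2335, 0.1856]
ee_rot: [0.006, -0.048, 0.999, 0.001]
contact_force: [-0.4, -0.1, -1.4]
width: 0.01
```

```bash
python3 - <<'E'
from h import *
go([.5490,.2305,.13],-174)
E
```

```text
t 24.08 pos [0.549  0.2335 0.1856] yaw -174.48 F [-0.4 -0.1 -1.4] w 0.01 q1,q6 [0.26 0.17]
 shift now-frame [ 0.0023 -0.0077  0.1389] goal-frame [ 0.0008 -0.0075  0.1389] turn [ 0.0005  0.0071 -0.0053] rows 1.3 0.1
```

Call:
{"method": "step_arm", "body": {
  "plan": [0.001, -0.0075, 0.02, 0, 0.007, -0.005, 0, 0, 0.05, 0, 0, 0, 0, 0, 0.05, 0, 0, 0, 0, 0, 0.02, 0, 0, 0, 0, 0, 0, 0, 0, 0]
}}

```text
time_s: 24.5
eef_pos: [0.5509, 0.226, 0.1276]
ee_rot: [0.0, -0.051, 0.999, 0.0]
contact_force: [0.5, -0.8, -0.1]
width: 0.0099
```

```bash
python3 - <<'E'
from h import *
go([.5490,.2305,.10],-174)
E
```

```text
t 24.5 pos [0.5509 0.226  0.1276] yaw -174.1 F [ 0.5 -0.8 -0.1] w 0.0099 q1,q6 [0.25 0.15]
 shift now-frame [0.0036 0.0116 0.0689] goal-frame [0.0036 0.0117 0.0689] turn [ 0.0001  0.0005 -0.0011] rows 0.7 0.0
```

Call:
{"method": "step_arm", "body": {
  "plan": [0.0036, 0.0116, 0, 0, 0, 0, 0, 0, 0.005, 0, 0, 0, 0, 0, 0.005, 0, 0, 0]
}}

```text
time_s: 24.75
eef_pos: [0.5501, 0.2285, 0.1243]
ee_rot: [0.0, -0.05, 0.999, 0.0]
contact_force: [0.1, 0.7, -0.7]
width: 0.01
```

```bash
python3 - <<'E'
from h import *
go([.5490,.2305,.0888],-174)
E
```

```text
t 24.75 pos [0.5501 0.2285 0.1243] yaw -174.29 F [ 0.1  0.7 -0.7] w 0.01 q1,q6 [0.25 0.15]
 shift now-frame [0.0024 0.0052 0.0887] goal-frame [0.0023 0.0052 0.0887] turn [ 0.      0.0005 -0.0032] rows 0.9 0.0
```

Call:
{"method": "step_arm", "body": {
  "plan": [0.0024, 0.0052, 0.015, 0, 0, -0.003, 0, 0, 0.02, 0, 0, 0, 0, 0, 0.02, 0, 0, 0, 0, 0, 0.02, 0, 0, 0, 0, 0, 0.015, 0, 0, 0]
}}

```text
time_s: 25.17
eef_pos: [0.5491, 0.2309, 0.0886]
ee_rot: [0.002, -0.053, 0.999, 0.0]
contact_force: [-1.3, -0.5, -1.0]
width: 0.0103
```

```bash
python3 - <<'E'
from h import *
go([.5490,.2305,.0888],-174);print(arm.state()['ft_torque'])
E
```

```text
t 25.17 pos [0.5491 0.2309 0.0886] yaw -173.95 F [-1.3 -0.5 -1. ] w 0.0103 q1,q6 [0.26 0.15]
 shift now-frame [ 0.0003 -0.001  -0.0005] goal-frame [ 0.0003 -0.001  -0.0005] turn [0.0004 0.0027 0.0005] rows 0.0 0.0
[-0.05109879  0.52280617 -0.06379088]
```

Call:
{"method": "step_arm", "body": {
  "plan": [0, 0, 0.008, 0, 0, 0, 0, 0, 0.01, 0, 0, 0, 0, 0, 0.01, 0, 0, 0]
}}

```text
time_s: 25.42
eef_pos: [0.5498, 0.2309, 0.0873]
ee_rot: [0.008, -0.053, 0.999, 0.001]
contact_force: [-15.3, -5.1, 42.3]
width: 0.0099
```

```bash
python3 - <<'E'
from h import *
go([.5490,.2305,.0888],-174)
E
```

```text
t 25.42 pos [0.5498 0.2309 0.0873] yaw -173.92 F [-15.3  -5.1  42.3] w 0.0099 q1,q6 [0.26 0.15]
 shift now-frame [ 0.0021 -0.0007 -0.0037] goal-frame [ 0.0022 -0.0007 -0.0037] turn [0.0004 0.0097 0.0009] rows 0.0 0.1
```

Call:
{"method": "step_arm", "body": {
  "plan": [0, 0, -0.003, 0, 0, 0, 0, 0, 0, 0, 0, 0, 0, 0, 0, 0, 0, 0, 0, 0, -0.05, 0, -0.008, 0, 0, 0, -0.1, 0, 0, 0, 0, 0, -0.1, 0, 0, 0, 0, 0, -0.02, 0, 0, 0],
  "jaw": -0.3
}}

```text
time_s: 26.0
eef_pos: [0.5446, 0.2301, 0.194]
ee_rot: [0.01, -0.053, 0.999, 0.0]
contact_force: [0.6, -0.5, -0.5]
width: 0.03
```

```bash
python3 - <<'E'
from h import *
go([.543,-.1845,.15],-177.5)
p,d=shot('side','side12');p2,d2=shot('top','top12')
T=cloud('top',d2);S=cloud('side',d)
print([(np.round(x['pixel']).tolist(),round(x['score'],2),at_z('top',x['pixel'],.0).round(3)) for x in arm.mark_of('cassette0','top')])
for g in [(.545,-.184),(.423,-.173),(.448,-.390)]: cass(T,g);cass(S,g)
def nestchk(P,g):
    Q=P.reshape(-1,3);m=np.hypot(Q[:,0]-g[0],Q[:,1]-g[1])<.03;A=Q[m]
    for lo,hi in ((.075,.085),(.1,.112),(.117,.14)): 
        b=A[(A[:,2]>lo)&(A[:,2]<hi)];print(lo,len(b),b.mean(0).round(4) if len(b) else '')
nestchk(T,(.549,.2305));nestchk(S,(.549,.2305))
E
```

```text
t 26.0 pos [0.5446 0.2301 0.194 ] yaw -173.89 F [ 0.6 -0.5 -0.5] w 0.03 q1,q6 [0.26 0.15]
 shift now-frame [ 0.1165 -1.0302  0.1086] goal-frame [ 0.0492 -1.0354  0.11  ] turn [-0.0001  0.0129  0.0401] rows 10.0 0.5
[([430.0, 216.0], 0.95, array([ 0.444, -0.388,  0.   ])), ([370.0, 222.0], 0.88, array([ 0.425, -0.186,  0.   ])), ([392.0, 261.0], 0.85, array([ 0.298, -0.257,  0.   ])), ([368.0, 186.0], 0.72, array([ 0.547, -0.183,  0.   ])), ([236.0, 182.0], 0.6, array([0.565, 0.254, 0.   ])), ([262.0, 179.0], 0.42, array([0.573, 0.168, 0.   ]))]
cass rect [ 544.7 -185.3] [ 99.7 107.8] -37.9 rib 43 [ 543.8 -185.6] 0.3 n 438
cass rect [0. 0.] [0. 0.] 0.0 rib 0 None nan n 0
cass rect [ 423.3 -173.1] [105.7 105. ] 88.9 rib 44 [ 424.5 -174.4] -10.1 n 441
cass rect [0. 0.] [0. 0.] 0.0 rib 0 None nan n 0
cass rect [ 449.6 -392.3] [104.6  99.7] 89.1 rib 48 [ 448.3 -390.8] 17.9 n 450
cass rect [0. 0.] [0. 0.] 0.0 rib 0 None nan n 0
0.075 10 [0.5505 0.2042 0.0802]
0.1 96 [0.5391 0.2246 0.105 ]
0.117 35 [0.5405 0.2282 0.125 ]
0.075 14 [0.5451 0.2553 0.0822]
0.1 236 [0.5451 0.2345 0.1056]
0.117 83 [0.5438 0.2321 0.1245]
```

Call:
{"method": "step_arm", "body": {
  "plan": [0, 0, 0, 0, 0.013, 0.044, 0.004, -0.1, 0, 0, 0, 0, 0.004, -0.1, 0, 0, 0, 0, 0.004, -0.1, 0, 0, 0, 0, 0.004, -0.1, 0, 0, 0, 0, 0.004, -0.1, 0, 0, 0, 0, 0.004, -0.1, 0, 0, 0, 0, 0.004, -0.1, 0, 0, 0, 0, 0.004, -0.1, 0, 0, 0, 0, 0.004, -0.09, 0, 0, 0, 0]
}}

```text
time_s: 26.98
eef_pos: [0.5347, -0.1327, 0.1635]
ee_rot: [-0.019, -0.023, 1.0, 0.002]
contact_force: [1.1, -0.4, 0.0]
width: 0.0295
```

Call:
{"method": "step_arm", "body": {
  "plan": [0, -0.04, 0.05, 0, 0, 0, 0, 0, 0.08, 0, 0, 0, 0, 0, 0.05, 0, 0, 0, 0, 0, 0.02, 0, 0, 0, 0, 0, 0, 0, 0, 0]
}}

```text
time_s: 27.4
eef_pos: [0.5267, -0.1577, 0.0681]
ee_rot: [-0.025, -0.017, 1.0, 0.004]
contact_force: [-0.7, -0.1, 0.8]
width: 0.0297
```

```bash
cat >> h.py <<'E'
def nestchk(P,g):
    Q=P.reshape(-1,3);m=np.hypot(Q[:,0]-g[0],Q[:,1]-g[1])<.032;A=Q[m]
    for lo,hi in ((.118,.14),): 
        b=A[(A[:,2]>lo)&(A[:,2]<hi)];print('rib',len(b),b.mean(0).round(4) if len(b) else '')
E
python3 - <<'E'
from h import *
go([.5428,-.1845,.03],-178)
p,d=shot('side','side13');p2,d2=shot('top','top13')
T=cloud('top',d2);S=cloud('side',d)
nestchk(T,(.547,.2305));nestchk(S,(.547,.2305))
cass(S,(.543,-.1845));cass(T,(.543,-.1845))
a=ortho('top',p2,.108,.46,.66,-.03,.3);b=ortho('side',p,.108,.46,.66,-.03,.3)
cv2.imwrite('pics/v13.png',cv2.resize(np.vstack([a,b])[...,::-1],None,fx=1.5,fy=1.5,interpolation=cv2.INTER_CUBIC))
E
```

```text
t 27.4 pos [ 0.5267 -0.1577  0.0681] yaw -177.99 F [-0.7 -0.1  0.8] w 0.0297 q1,q6 [-0.44 -0.47]
 shift now-frame [-0.0427 -0.0691  0.0926] goal-frame [-0.038  -0.0683  0.0953] turn [ 0.0059 -0.032  -0.0001] rows 1.2 0.4
rib 51 [0.5468 0.2285 0.1262]
rib 78 [0.5442 0.2321 0.1251]
cass rect [ 550.  -162.8] [40.4 68.1] -15.3 rib 1 [ 557.4 -179.3] nan n 127
cass rect [0. 0.] [0. 0.] 0.0 rib 0 None nan n 0
```

View pics/v13.png

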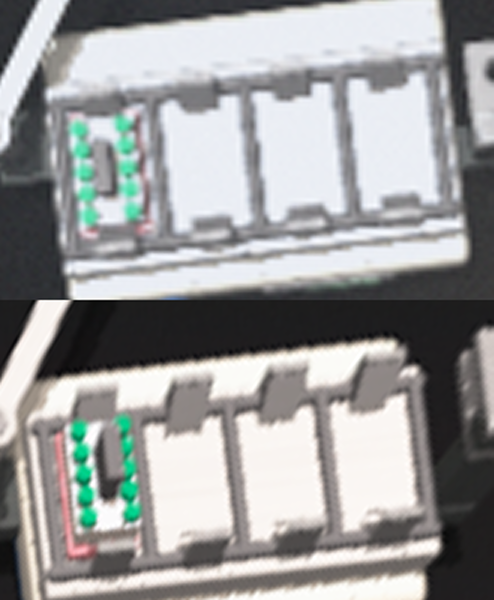

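Call:
{"method": "step_arm", "body": {
  "plan": [0, 0, -0.02, 0.006, -0.032, 0, -0.02, -0.05, 0.0, 0, 0, 0, 0, 0, 0, 0, 0, 0, 0, 0, 0, 0, 0, 0]
}}

```text
time_s: 27.83
eef_pos: [0.5377, -0.1766, 0.0792]
ee_rot: [0.002, -0.019, 1.0, -0.001]
contact_force: [-0.4, -0.5, -0.1]
width: 0.0296
```

```bash
python3 - <<'E'
from h import *
go([.5428,-.1845,.009],-178)
E
```

```text
t 27.83 pos [ 0.5377 -0.1766  0.0792] yaw -177.81 F [-0.4 -0.5 -0.1] w 0.0296 q1,q6 [-0.47 -0.5 ]
 shift now-frame [-0.0113 -0.0199  0.1755] goal-frame [-0.0121 -0.0202  0.1754] turn [-0.001   0.0028  0.0021] rows 1.7 0.0
```

Call:
{"method": "step_arm", "body": {
  "plan": [-0.0113, -0.0199, 0, 0, 0.002, 0.002, 0, 0, 0.02, 0, 0, 0, 0, 0, 0.05, 0, 0, 0, 0, 0, 0.05, 0, 0, 0, 0, 0, 0.03, 0, 0, 0, 0, 0, 0.01, 0, 0, 0, 0, 0, 0.002, 0, 0, 0]
}}

```text
time_s: 28.42
eef_pos: [0.5456, -0.1847, 0.0121]
ee_rot: [0.002, -0.018, 1.0, -0.002]
contact_force: [-0.9, 0.3, -0.0]
width: 0.0297
```

```bash
python3 - <<'E'
from h import *
go([.5428,-.1845,.009],-178)
E
```

```text
t 28.42 pos [ 0.5456 -0.1847  0.0121] yaw -177.9 F [-0.9  0.3 -0. ] w 0.0297 q1,q6 [-0.47 -0.51]
 shift now-frame [0.0071 0.0009 0.0078] goal-frame [0.0071 0.0009 0.0079] turn [-0.0024  0.003   0.0011] rows 0.1 0.1
```

Correct, close, lift and carry toward nest 2.

Call:
{"method": "step_arm", "body": {
  "plan": [0.007, 0.001, 0.006, -0.002, 0.003, 0.001, 0, 0, 0.002, 0, 0, 0]
}}

```text
time_s: 28.58
eef_pos: [0.5428, -0.1841, 0.0088]
ee_rot: [-0.0, -0.018, 1.0, -0.0]
contact_force: [-0.1, 1.1, -0.0]
width: 0.0298
```

Call:
{"method": "step_arm", "body": {
  "plan": [0, 0, 0.001, 0, 0, 0, 0, 0, 0, 0, 0, 0, 0, 0, 0, 0, 0, 0, 0, 0, 0, 0, 0, 0],
  "jaw": -1
}}

```text
time_s: 28.92
eef_pos: [0.5437, -0.1846, 0.01]
ee_rot: [0.001, -0.018, 1.0, -0.001]
contact_force: [-0.7, -0.5, -1.1]
width: 0.0099
```

```bash
python3 - <<'E'
from h import *
go([.5529,.1665,.185],-174)
E
```

```text
t 28.92 pos [ 0.5437 -0.1846  0.01  ] yaw -177.97 F [-0.7 -0.5 -1.1] w 0.0099 q1,q6 [-0.47 -0.51]
 shift now-frame [-0.0548  0.8757 -0.4385] goal-frame [-0.1146  0.8705 -0.4374] turn [-0.0009  0.001  -0.0441] rows 9.4 0.6
```

Call:
{"method": "step_arm", "body": {
  "plan": [0, 0, -0.06, 0, 0, 0, 0, 0, -0.1, 0, 0, 0, 0, 0, -0.1, 0, 0, 0, 0, 0, -0.1, 0, 0, 0, 0, 0, -0.07, 0, 0, -0.044, -0.0127, 0.09, 0, 0, 0, 0, -0.0127, 0.09, 0, 0, 0, 0, -0.0127, 0.09, 0, 0, 0, 0, -0.0127, 0.09, 0, 0, 0, 0, -0.0127, 0.09, 0, 0, 0, 0]
}}

```text
time_s: 29.75
eef_pos: [0.5501, -0.0034, 0.1933]
ee_rot: [0.003, -0.048, 0.999, -0.002]
contact_force: [0.4, -0.3, -0.6]
width: 0.0099
```

Call:
{"method": "step_arm", "body": {
  "plan": [-0.0127, 0.09, 0, 0, 0, 0, -0.0127, 0.09, 0, 0, 0, 0, -0.0127, 0.09, 0, 0, 0, 0, -0.0127, 0.09, 0, 0, 0, 0, 0, 0.02, 0, 0, 0, 0, 0, 0, 0, 0, 0, 0, 0, 0, 0, 0, 0, 0]
}}

```text
time_s: 30.33
eef_pos: [0.5538, 0.1643, 0.1954]
ee_rot: [0.006, -0.052, 0.999, -0.001]
contact_force: [-0.4, -0.9, -1.4]
width: 0.01
```

```bash
python3 - <<'E'
from h import *
go([.5538,.1667,.13],-174)
E
```

```text
t 30.33 pos [0.5538 0.1643 0.1954] yaw -174.04 F [-0.4 -0.9 -1.4] w 0.01 q1,q6 [0.14 0.04]
 shift now-frame [0.0012 0.0065 0.1635] goal-frame [-0.0007  0.006   0.1636] turn [-0.0017  0.0072 -0.0005] rows 1.6 0.1
```

Call:
{"method": "step_arm", "body": {
  "plan": [-0.001, 0.006, 0, -0.0017, 0.007, 0, 0, 0, 0.05, 0, 0, 0, 0, 0, 0.06, 0, 0, 0, 0, 0, 0.04, 0, 0, 0, 0, 0, 0.01, 0, 0, 0, 0, 0, 0, 0, 0, 0]
}}

```text
time_s: 30.83
eef_pos: [0.5559, 0.1595, 0.1312]
ee_rot: [0.001, -0.048, 0.999, -0.0]
contact_force: [0.8, -1.1, -0.5]
width: 0.0101
```

```bash
python3 - <<'E'
from h import *
go([.5538,.1667,.0888],-174)
E
```

```text
t 30.83 pos [0.5559 0.1595 0.1312] yaw -174.54 F [ 0.8 -1.1 -0.5] w 0.0101 q1,q6 [0.13 0.04]
 shift now-frame [0.0036 0.0186 0.1061] goal-frame [0.0033 0.0186 0.1061] turn [-0.0002  0.0006 -0.006 ] rows 1.0 0.1
```

Call:
{"method": "step_arm", "body": {
  "plan": [0.0036, 0.0175, 0, 0, 0, -0.006, 0, 0, 0.005, 0, 0, 0, 0, 0, 0.01, 0, 0, 0, 0, 0, 0.003, 0, 0, 0]
}}

```text
time_s: 31.17
eef_pos: [0.5555, 0.1649, 0.1266]
ee_rot: [0.002, -0.051, 0.999, 0.0]
contact_force: [0.6, 0.2, -0.6]
width: 0.0099
```

```bash
python3 - <<'E'
from h import *
go([.5538,.1667,.0888],-174)
E
```

```text
t 31.17 pos [0.5555 0.1649 0.1266] yaw -174.13 F [ 0.6  0.2 -0.6] w 0.0099 q1,q6 [0.14 0.04]
 shift now-frame [0.0041 0.0048 0.0945] goal-frame [0.0037 0.0048 0.0945] turn [-0.0001  0.0026 -0.0015] rows 0.9 0.0
```

Call:
{"method": "step_arm", "body": {
  "plan": [0.004, 0.0055, 0.015, 0, 0.002, -0.001, 0, 0, 0.02, 0, 0, 0, 0, 0, 0.02, 0, 0, 0, 0, 0, 0.02, 0, 0, 0, 0, 0, 0.02, 0, 0, 0, 0, 0, 0.01, 0, 0, 0, 0, 0, 0.01, 0, 0, 0]
}}

```text
time_s: 31.75
eef_pos: [0.557, 0.1679, 0.0864]
ee_rot: [0.008, -0.053, 0.999, 0.0]
contact_force: [-16.6, -2.5, 52.2]
width: 0.01
```

```bash
python3 - <<'E'
from h import *
go([.5538,.1667,.0888],-174)
E
```

```text
t 31.75 pos [0.557  0.1679 0.0864] yaw -173.98 F [-16.6  -2.5  52.2] w 0.01 q1,q6 [0.15 0.04]
 shift now-frame [ 0.0083 -0.0021 -0.0062] goal-frame [ 0.0083 -0.0021 -0.006 ] turn [-0.0004  0.0099  0.0002] rows 0.1 0.1
```

Call:
{"method": "step_arm", "body": {
  "plan": [0, 0, -0.004, 0, 0, 0, 0, 0, 0, 0, 0, 0, 0, 0, 0, 0, 0, 0, 0, 0, -0.05, 0, 0.004, 0, 0, 0, -0.1, 0, 0, 0, 0, 0, -0.1, 0, 0, 0, 0, 0, -0.02, 0, 0, 0.053, 0, 0, 0, 0, 0, 0.053, 0, 0, 0, 0, 0, 0.053, 0, 0, 0, 0, 0, 0],
  "jaw": -0.3
}}

```text
time_s: 32.58
eef_pos: [0.5541, 0.1676, 0.1939]
ee_rot: [0.001, 0.077, 0.997, -0.0]
contact_force: [0.4, 0.2, 0.4]
width: 0.0296
```

```bash
python3 - <<'E'
from h import *
go([.4228,-.1734,.13],171.5)
p,d=shot('side','side14');p2,d2=shot('top','top14')
T=cloud('top',d2);S=cloud('side',d)
for g in [(.423,-.173),(.448,-.390)]: cass(T,g)
nestchk(T,(.5529,.1665));nestchk(S,(.5529,.1665))
E
```

```text
t 32.58 pos [0.5541 0.1676 0.1939] yaw 171.12 F [0.4 0.2 0.4] w 0.0296 q1,q6 [0.15 0.3 ]
 shift now-frame [ 0.1928 -0.8927  0.1602] goal-frame [ 0.1985 -0.8916  0.1597] turn [-0.0005  0.0007 -0.0042] rows 8.9 0.1
cass rect [ 420. -172.] [105.7  97. ] 76.2 rib 47 [ 424.9 -174. ] -8.2 n 436
cass rect [ 448.9 -386.7] [102.9  94.8] 54.0 rib 47 [ 448.9 -390.9] 17.5 n 438
rib 0 
rib 75 [0.5523 0.1698 0.1248]
```

Call:
{"method": "step_arm", "body": {
  "plan": [0.022, -0.096, 0, 0, 0, 0, 0.022, -0.096, 0, 0, 0, 0, 0.022, -0.096, 0, 0, 0, 0, 0.022, -0.096, 0, 0, 0, 0, 0.022, -0.096, 0, 0, 0, 0, 0.022, -0.096, 0, 0, 0, 0, 0.022, -0.096, 0, 0, 0, 0, 0.022, -0.096, 0, 0, 0, 0, 0.022, -0.096, 0, 0, 0, 0, 0, 0, 0, 0, 0, 0]
}}

```text
time_s: 33.52
eef_pos: [0.4216, -0.1749, 0.1846]
ee_rot: [-0.006, 0.055, 0.998, 0.0]
contact_force: [-0.0, -0.3, 0.4]
width: 0.0301
```

Call:
{"method": "step_arm", "body": {
  "plan": [0, 0, 0, 0, 0, 0, 0, 0, 0.05, 0, 0, 0, 0, 0, 0.05, 0, 0, 0, 0, 0, 0.05, 0, 0, 0, 0, 0, 0, 0, 0, 0, 0, 0, 0, 0, 0, 0]
}}

```text
time_s: 34.02
eef_pos: [0.4203, -0.1743, 0.1209]
ee_rot: [-0.007, 0.05, 0.999, 0.001]
contact_force: [-0.4, -0.1, 1.0]
width: 0.0302
```

```bash
python3 - <<'E'
from h import *
go([.4228,-.1734,.009],171.5)
E
```

```text
t 34.02 pos [ 0.4203 -0.1743  0.1209] yaw 174.22 F [-0.4 -0.1  1. ] w 0.0302 q1,q6 [-0.57 -0.47]
 shift now-frame [-0.0099  0.0022  0.2797] goal-frame [-0.0059  0.0031  0.2798] turn [ 0.0011 -0.009   0.0302] rows 2.7 0.4
```

Call:
{"method": "step_arm", "body": {
  "plan": [-0.006, 0.003, 0.0, 0.001, -0.009, 0.03, 0, 0, 0.05, 0, 0, 0, 0, 0, 0.07, 0, 0, 0, 0, 0, 0.07, 0, 0, 0, 0, 0, 0.05, 0, 0, 0, 0, 0, 0.02, 0, 0, 0, 0, 0, 0.0, 0, 0, 0]
}}

```text
time_s: 34.6
eef_pos: [0.4296, -0.1711, 0.0206]
ee_rot: [0.005, 0.068, 0.998, -0.002]
contact_force: [-0.4, 0.1, -0.4]
width: 0.0296
```

```bash
python3 - <<'E'
from h import *
go([.4228,-.1734,.009],171.5)
E
```

```text
t 34.6 pos [ 0.4296 -0.1711  0.0206] yaw 172.21 F [-0.4  0.1 -0.4] w 0.0296 q1,q6 [-0.56 -0.43]
 shift now-frame [ 0.0163 -0.0079  0.029 ] goal-frame [ 0.0159 -0.0082  0.0291] turn [-0.002   0.0062  0.0079] rows 0.3 0.1
```

Call:
{"method": "step_arm", "body": {
  "plan": [0.016, -0.008, 0, -0.002, 0.006, 0.007, 0, 0, 0.018, 0, 0, 0, 0, 0, 0.011, 0, 0, 0, 0, 0, 0.001, 0, 0, 0]
}}

```text
time_s: 34.93
eef_pos: [0.4248, -0.1744, 0.0117]
ee_rot: [0.002, 0.073, 0.997, -0.001]
contact_force: [0.9, -0.4, 0.7]
width: 0.0296
```

Call:
{"method": "step_arm", "body": {
  "plan": [0, 0, 0.001, 0, 0, 0, 0, 0, 0, 0, 0, 0, 0, 0, 0, 0, 0, 0, 0, 0, 0, 0, 0, 0],
  "jaw": -1
}}

```text
time_s: 35.27
eef_pos: [0.4255, -0.175, 0.0125]
ee_rot: [0.003, 0.073, 0.997, -0.002]
contact_force: [0.3, -0.1, -1.2]
width: 0.0099
```

```bash
python3 - <<'E'
from h import *
go([.5595,.1029,.185],-174)
E
```

```text
t 35.27 pos [ 0.4255 -0.175   0.0125] yaw 171.63 F [ 0.3 -0.1 -1.2] w 0.0099 q1,q6 [-0.57 -0.43]
 shift now-frame [-0.2329  0.735  -0.432 ] goal-frame [-0.4058  0.656  -0.4314] turn [-0.0022  0.0036 -0.1596] rows 8.5 2.0
```

Call:
{"method": "step_arm", "body": {
  "plan": [0, 0, -0.06, 0, 0, 0, 0, 0, -0.1, 0, 0, 0, 0, 0, -0.1, 0, 0, -0.053, 0, 0, -0.1, 0, 0, -0.053, 0, 0, -0.07, 0, 0, -0.053, -0.0515, 0.08, 0, 0, 0, 0, -0.0515, 0.08, 0, 0, 0, 0, -0.0515, 0.08, 0, 0, 0, 0, -0.0515, 0.08, 0, 0, 0, 0, -0.0515, 0.08, 0, 0, 0, 0]
}}

```text
time_s: 36.1
eef_pos: [0.5089, -0.0036, 0.1955]
ee_rot: [0.004, -0.052, 0.999, -0.002]
contact_force: [0.5, -1.7, -0.5]
width: 0.0097
```

Call:
{"method": "step_arm", "body": {
  "plan": [-0.0515, 0.08, 0, 0, 0, 0, -0.0515, 0.08, 0, 0, 0, 0, -0.0515, 0.08, 0, 0, 0, 0, 0, 0, 0, 0, 0, 0, 0, 0, 0, 0, 0, 0, 0, 0, 0, 0, 0, 0]
}}

```text
time_s: 36.6
eef_pos: [0.5635, 0.1116, 0.1946]
ee_rot: [0.004, -0.056, 0.998, -0.002]
contact_force: [0.4, -0.3, -0.9]
width: 0.0098
```

```bash
python3 - <<'E'
from h import *
go([.562,.1032,.13],-174)
E
```

```text
t 36.6 pos [0.5635 0.1116 0.1946] yaw -173.54 F [ 0.4 -0.3 -0.9] w 0.0098 q1,q6 [ 0.05 -0.06]
 shift now-frame [ 0.0072 -0.0198  0.1615] goal-frame [ 0.0058 -0.0205  0.1615] turn [-0.0023  0.0049  0.0051] rows 1.6 0.1
```

Call:
{"method": "step_arm", "body": {
  "plan": [0.005, -0.019, 0, -0.002, 0.005, 0.005, 0, 0, 0.04, 0, 0, 0, 0, 0, 0.06, 0, 0, 0, 0, 0, 0.045, 0, 0, 0, 0, 0, 0.005, 0, 0, 0, 0, 0, 0, 0, 0, 0]
}}

```text
time_s: 37.1
eef_pos: [0.5606, 0.0946, 0.1351]
ee_rot: [0.0, -0.047, 0.999, -0.001]
contact_force: [-0.9, -0.4, -0.3]
width: 0.0093
```

```bash
python3 - <<'E'
from h import *
go([.562,.1032,.0925],-174)
E
```

```text
t 37.1 pos [0.5606 0.0946 0.1351] yaw -174.59 F [-0.9 -0.4 -0.3] w 0.0093 q1,q6 [ 0.02 -0.07]
 shift now-frame [-0.0056  0.0213  0.1064] goal-frame [-0.0058  0.0211  0.1064] turn [-0.0008  0.0001 -0.0065] rows 1.0 0.1
```

Call:
{"method": "step_arm", "body": {
  "plan": [-0.0055, 0.02, 0, 0, 0, -0.006, 0, 0, 0.005, 0, 0, 0, 0, 0, 0.01, 0, 0, 0, 0, 0, 0.003, 0, 0, 0]
}}

```text
time_s: 37.43
eef_pos: [0.5634, 0.1009, 0.1312]
ee_rot: [0.002, -0.051, 0.999, -0.001]
contact_force: [-0.6, 0.4, -0.9]
width: 0.0099
```

```bash
python3 - <<'E'
from h import *
go([.562,.1032,.0925],-174)
E
```

```text
t 37.43 pos [0.5634 0.1009 0.1312] yaw -174.21 F [-0.6  0.4 -0.9] w 0.0099 q1,q6 [ 0.03 -0.07]
 shift now-frame [0.0033 0.0061 0.0968] goal-frame [0.0028 0.006  0.0968] turn [-0.001   0.0027 -0.0023] rows 0.9 0.0
```

Call:
{"method": "step_arm", "body": {
  "plan": [0.0035, 0.0065, 0.015, 0, 0.002, -0.002, 0, 0, 0.02, 0, 0, 0, 0, 0, 0.02, 0, 0, 0, 0, 0, 0.02, 0, 0, 0, 0, 0, 0.02, 0, 0, 0, 0, 0, 0.01, 0, 0, 0, 0, 0, 0.008, 0, 0, 0]
}}

```text
time_s: 38.02
eef_pos: [0.5637, 0.1032, 0.091]
ee_rot: [0.006, -0.053, 0.999, -0.002]
contact_force: [-17.5, 2.1, 48.3]
width: 0.0099
```

```bash
python3 - <<'E'
from h import *
go([.562,.1032,.0925],-174)
E
```

```text
t 38.02 pos [0.5637 0.1032 0.091 ] yaw -173.93 F [-17.5   2.1  48.3] w 0.0099 q1,q6 [ 0.04 -0.07]
 shift now-frame [ 0.0041  0.0004 -0.0038] goal-frame [ 0.0041  0.0004 -0.0038] turn [-0.0032  0.0076  0.0007] rows 0.1 0.1
```

Call:
{"method": "step_arm", "body": {
  "plan": [0, 0, -0.004, 0, 0, 0, 0, 0, 0, 0, 0, 0, 0, 0, 0, 0, 0, 0, 0, 0, -0.05, 0, 0.004, 0, 0, 0, -0.1, 0, 0, 0, 0, 0, -0.1, 0, 0, 0, 0, 0, -0.02, 0, 0, -0.063, 0, 0, 0, 0, 0, -0.063, 0, 0, 0, 0, 0, 0],
  "jaw": -0.3
}}

```text
time_s: 38.77
eef_pos: [0.5606, 0.1036, 0.1991]
ee_rot: [-0.002, -0.155, 0.988, -0.002]
contact_force: [-0.2, 0.4, 0.0]
width: 0.0297
```

Call:
{"method": "step_arm", "body": {
  "plan": [0.0497, -0.0838, 0, 0, 0, 0, 0.0497, -0.0838, 0, 0, 0, 0, 0.0497, -0.0838, 0, 0, 0, 0, 0.0497, -0.0838, 0, 0, 0, 0, 0.0497, -0.0838, 0, 0, 0, 0, 0.0497, -0.0838, 0, 0, 0, 0, 0.0497, -0.0838, 0, 0, 0, 0, 0.0497, -0.0838, 0, 0, 0, 0, 0.0497, -0.0838, 0, 0, 0, 0]
}}

```text
time_s: 39.52
eef_pos: [0.4754, -0.2428, 0.1886]
ee_rot: [-0.008, -0.147, 0.989, 0.002]
contact_force: [1.6, -0.1, 0.3]
width: 0.03
```

Call:
{"method": "step_arm", "body": {
  "plan": [0.0497, -0.0838, 0, 0, 0, 0, 0.0497, -0.0838, 0, 0, 0, 0, 0.04, -0.06, 0, 0, 0, 0, 0, 0, 0, 0, 0, 0, 0, 0, 0, 0, 0, 0]
}}

```text
time_s: 39.93
eef_pos: [0.4417, -0.3577, 0.1806]
ee_rot: [-0.011, -0.134, 0.991, 0.006]
contact_force: [-0.1, -0.2, 0.4]
width: 0.0302
```

```bash
python3 - <<'E'
from h import *
go([.4468,-.390,.06],-162.7)
p,d=shot('side','side15');p2,d2=shot('top','top15')
T=cloud('top',d2);S=cloud('side',d)
cass(S,(.448,-.390))
for g in ((.549,.2305),(.5529,.1665),(.5595,.103)):nestchk(T,g);nestchk(S,g)
E
```

```text
t 39.93 pos [ 0.4417 -0.3577  0.1806] yaw -164.55 F [-0.1 -0.2  0.4] w 0.0302 q1,q6 [-0.82 -1.09]
 shift now-frame [ 0.0031 -0.0855  0.3005] goal-frame [ 0.0119 -0.0808  0.3015] turn [ 0.0094 -0.0128 -0.0207] rows 3.0 0.3
cass rect [0. 0.] [0. 0.] 0.0 rib 0 None nan n 0
rib 52 [0.5466 0.2286 0.1251]
rib 78 [0.5439 0.232  0.1251]
rib 40 [0.5553 0.1678 0.125 ]
rib 72 [0.552  0.1694 0.1251]
rib 48 [0.5624 0.1038 0.1267]
rib 68 [0.5584 0.1053 0.1251]
```

Call:
{"method": "step_arm", "body": {
  "plan": [0.01, -0.07, 0, 0.009, -0.013, -0.02, 0, 0, 0.05, 0, 0, 0, 0, 0, 0.08, 0, 0, 0, 0, 0, 0.06, 0, 0, 0, 0, 0, 0.02, 0, 0, 0, 0, 0, 0, 0, 0, 0]
}}

```text
time_s: 40.53
eef_pos: [0.4504, -0.3779, 0.0947]
ee_rot: [0.002, -0.154, 0.988, -0.001]
contact_force: [0.7, -0.7, 0.3]
width: 0.0296
```

```bash
python3 - <<'E'
from h import *
go([.4468,-.390,.009],-162.7)
E
```

```text
t 40.53 pos [ 0.4504 -0.3779  0.0947] yaw -162.27 F [ 0.7 -0.7  0.3] w 0.0296 q1,q6 [-0.84 -1.15]
 shift now-frame [ 0.0186 -0.0256  0.2143] goal-frame [ 0.0176 -0.0261  0.2143] turn [-0.001   0.0022  0.0047] rows 2.1 0.1
```

Call:
{"method": "step_arm", "body": {
  "plan": [0.0176, -0.0261, 0, 0, 0.002, 0.005, 0, 0, 0.05, 0, 0, 0, 0, 0, 0.06, 0, 0, 0, 0, 0, 0.05, 0, 0, 0, 0, 0, 0.02, 0, 0, 0, 0, 0, 0, 0, 0, 0]
}}

```text
time_s: 41.03
eef_pos: [0.4518, -0.393, 0.0291]
ee_rot: [0.003, -0.151, 0.988, -0.006]
contact_force: [-0.3, -0.1, 0.7]
width: 0.0298
```

```bash
python3 - <<'E'
from h import *
go([.4468,-.390,.009],-162.7)
E
```

```text
t 41.03 pos [ 0.4518 -0.393   0.0291] yaw -162.6 F [-0.3 -0.1  0.7] w 0.0298 q1,q6 [-0.86 -1.16]
 shift now-frame [0.0098 0.0115 0.05  ] goal-frame [0.0097 0.0109 0.0502] turn [-0.0079  0.0026  0.0011] rows 0.5 0.1
```

Call:
{"method": "step_arm", "body": {
  "plan": [0.0097, 0.0105, 0.01, -0.008, 0.003, 0.001, 0, 0, 0.02, 0, 0, 0, 0, 0, 0.018, 0, 0, 0, 0, 0, 0.003, 0, 0, 0]
}}

```text
time_s: 41.37
eef_pos: [0.4484, -0.3922, 0.0118]
ee_rot: [0.001, -0.15, 0.989, -0.002]
contact_force: [-0.3, 0.8, 0.0]
width: 0.0299
```

Call:
{"method": "step_arm", "body": {
  "plan": [0, 0, 0.001, 0, 0, 0, 0, 0, 0, 0, 0, 0, 0, 0, 0, 0, 0, 0, 0, 0, 0, 0, 0, 0],
  "jaw": -1
}}

```text
time_s: 41.7
eef_pos: [0.4486, -0.3926, 0.0121]
ee_rot: [0.001, -0.15, 0.989, -0.003]
contact_force: [0.4, 0.3, -1.4]
width: 0.0095
```

```bash
python3 - <<'E'
from h import *
go([.567,.0402,.185],-174)
E
```

```text
t 41.7 pos [ 0.4486 -0.3926  0.0121] yaw -162.72 F [ 0.4  0.3 -1.4] w 0.0095 q1,q6 [-0.86 -1.16]
 shift now-frame [-0.6048  0.943  -0.4364] goal-frame [-0.4074  1.0453 -0.4323] turn [-0.0034  0.0014  0.1254] rows 11.5 1.6
```

Call:
{"method": "step_arm", "body": {
  "plan": [0, 0, -0.06, 0, 0, 0, 0, 0, -0.1, 0, 0, 0, 0, 0, -0.1, 0, 0, 0.063, 0, 0, -0.1, 0, 0, 0.063, 0, 0, -0.07, 0, 0, 0, -0.037, 0.093, 0, 0, 0, 0, -0.037, 0.093, 0, 0, 0, 0, -0.037, 0.093, 0, 0, 0, 0, -0.037, 0.093, 0, 0, 0, 0, -0.037, 0.093, 0, 0, 0, 0]
}}

```text
time_s: 42.53
eef_pos: [0.5043, -0.2002, 0.1929]
ee_rot: [0.002, -0.041, 0.999, -0.003]
contact_force: [0.4, -0.5, -0.2]
width: 0.0098
```

Call:
{"method": "step_arm", "body": {
  "plan": [-0.037, 0.093, 0, 0, 0, 0, -0.037, 0.093, 0, 0, 0, 0, -0.037, 0.093, 0, 0, 0, 0, -0.037, 0.093, 0, 0, 0, 0, -0.037, 0.093, 0, 0, 0, 0, -0.037, 0.07, 0, 0, 0, 0, 0, 0, 0, 0, 0, 0, 0, 0, 0, 0, 0, 0]
}}

```text
time_s: 43.2
eef_pos: [0.577, 0.0389, 0.1945]
ee_rot: [0.005, -0.044, 0.999, -0.003]
contact_force: [0.3, -0.4, -0.1]
width: 0.0096
```

```bash
python3 - <<'E'
from h import *
go([.5685,.0402,.132],-174)
E
```

```text
t 43.2 pos [0.577  0.0389 0.1945] yaw -174.93 F [ 0.3 -0.4 -0.1] w 0.0096 q1,q6 [-0.08 -0.16]
 shift now-frame [0.0223 0.006  0.1559] goal-frame [0.0208 0.0054 0.1561] turn [-0.0037  0.0057 -0.0103] rows 1.5 0.2
```

Call:
{"method": "step_arm", "body": {
  "plan": [0.02, 0.012, 0, -0.004, 0.006, -0.01, 0, 0, 0.04, 0, 0, 0, 0, 0, 0.06, 0, 0, 0, 0, 0, 0.045, 0, 0, 0, 0, 0, 0.005, 0, 0, 0, 0, 0, 0, 0, 0, 0]
}}

```text
time_s: 43.7
eef_pos: [0.5649, 0.0401, 0.1343]
ee_rot: [-0.001, -0.053, 0.999, 0.001]
contact_force: [-0.1, -0.5, -1.2]
width: 0.0095
```

```bash
python3 - <<'E'
from h import *
go([.5685,.0402,.092],-174)
E
```

```text
t 43.7 pos [0.5649 0.0401 0.1343] yaw -173.96 F [-0.1 -0.5 -1.2] w 0.0095 q1,q6 [-0.08 -0.18]
 shift now-frame [-0.0092 -0.0009  0.1058] goal-frame [-0.009  -0.0007  0.1058] turn [ 0.001  -0.001   0.0004] rows 1.0 0.0
```

Call:
{"method": "step_arm", "body": {
  "plan": [-0.009, 0, 0.01, 0, 0, 0, 0, 0, 0.01, 0, 0, 0, 0, 0, 0.003, 0, 0, 0]
}}

```text
time_s: 43.95
eef_pos: [0.5691, 0.0387, 0.1272]
ee_rot: [0.0, -0.052, 0.999, 0.001]
contact_force: [0.1, -0.7, -1.0]
width: 0.0097
```

```bash
python3 - <<'E'
from h import *
go([.5685,.0402,.092],-174)
E
```

```text
t 43.95 pos [0.5691 0.0387 0.1272] yaw -174.08 F [ 0.1 -0.7 -1. ] w 0.0097 q1,q6 [-0.08 -0.18]
 shift now-frame [0.0012 0.0038 0.0879] goal-frame [0.0012 0.0039 0.0879] turn [ 0.0007  0.0005 -0.0009] rows 0.8 0.0
```

Call:
{"method": "step_arm", "body": {
  "plan": [0.0015, 0.0045, 0.015, 0, 0, 0, 0, 0, 0.02, 0, 0, 0, 0, 0, 0.02, 0, 0, 0, 0, 0, 0.02, 0, 0, 0, 0, 0, 0.015, 0, 0, 0, 0, 0, 0.008, 0, 0, 0, 0, 0, 0.008, 0, 0, 0]
}}

```text
time_s: 44.53
eef_pos: [0.5708, 0.0403, 0.0904]
ee_rot: [0.006, -0.052, 0.999, -0.001]
contact_force: [-17.2, -1.1, 46.0]
width: 0.0102
```

Call:
{"method": "step_arm", "body": {
  "plan": [0, 0, -0.003, 0, 0, 0, 0, 0, 0, 0, 0, 0, 0, 0, 0, 0, 0, 0, 0, 0, -0.05, 0, 0.004, 0, 0, 0, -0.1, 0, 0, 0, 0, 0, -0.1, 0, 0, 0, 0, 0, -0.02, 0, 0, 0, 0, 0, 0, 0, 0, 0],
  "jaw": -0.3
}}

```text
time_s: 45.2
eef_pos: [0.5677, 0.041, 0.1987]
ee_rot: [-0.001, -0.052, 0.999, -0.0]
contact_force: [0.5, 0.5, -0.2]
width: 0.0302
```

```bash
python3 - <<'E'
from h import *
p,d=shot('side','side16');p2,d2=shot('top','top16')
T=cloud('top',d2);S=cloud('side',d)
for g in ((.5462,.230),(.5529,.1665),(.5595,.103),(.567,.0402)):nestchk(T,g);nestchk(S,g)
for n,img in [('top',p2),('side',p)]:
    hsv=cv2.cvtColor(img,cv2.COLOR_RGB2HSV);h,s,v=[hsv[...,k].astype(int) for k in range(3)]
    m=(h>8)&(h<18)&(s>150)&(v>100)
    k,l,st,c=cv2.connectedComponentsWithStats(m.astype(np.uint8))
    for j in range(1,k):
        if st[j,4]>=4 and st[j,0]<350: print(n,st[j].tolist(),at_z(n,c[j],.157 if n=='top' else .1365).round(3))
go([.682,.255,.20],-174)
E
```

```text
rib 52 [0.5464 0.2284 0.1256]
rib 78 [0.5439 0.2321 0.1252]
rib 40 [0.5546 0.1677 0.1254]
rib 76 [0.552  0.1697 0.1248]
rib 0 
rib 71 [0.5587 0.105  0.1245]
rib 0 
rib 69 [0.5674 0.0426 0.1247]
top [225, 135, 6, 6, 26] [0.678 0.255 0.157]
side [194, 189, 11, 16, 96] [0.679 0.255 0.136]
t 45.3 pos [0.567  0.041  0.1968] yaw -174.02 F [-0.3  0.7  0.6] w 0.0293 q1,q6 [-0.07 -0.18]
 shift now-frame [-0.3416  0.502  -0.0093] goal-frame [-0.3418  0.5019 -0.008 ] turn [-0.0001 -0.0024 -0.0002] rows 5.8 0.0
```

Call:
{"method": "step_arm", "body": {
  "plan": [-0.057, 0.082, 0, 0, 0, 0, -0.057, 0.082, 0, 0, 0, 0, -0.057, 0.082, 0, 0, 0, 0, -0.057, 0.082, 0, 0, 0, 0, -0.057, 0.082, 0, 0, 0, 0, -0.05, 0.07, 0, 0, 0, 0, 0, 0, 0, 0, 0, 0, 0, 0, 0, 0, 0, 0, 0, 0, 0, 0, 0, 0],
  "jaw": 0
}}

```text
time_s: 46.05
eef_pos: [0.6806, 0.2535, 0.1725]
ee_rot: [-0.015, -0.05, 0.999, -0.002]
contact_force: [-0.5, 0.4, 0.1]
width: 0.0429
```

```bash
python3 - <<'E'
from h import *
go([.680,.2545,.104],-174)
E
```

```text
t 46.05 pos [0.6806 0.2535 0.1725] yaw -174.28 F [-0.5  0.4  0.1] w 0.0429 q1,q6 [0.24 0.14]
 shift now-frame [-0.0039  0.0032  0.1711] goal-frame [0.0012 0.0026 0.1711] turn [-0.0019 -0.0189 -0.0031] rows 1.6 0.2
```

Call:
{"method": "step_arm", "body": {
  "plan": [0, 0, 0, -0.002, -0.019, -0.003, 0, 0, 0, 0, 0, 0, 0, 0, 0.04, 0, 0, 0, 0, 0, 0.02, 0, 0, 0, 0, 0, 0, 0, 0, 0]
}}

```text
time_s: 46.47
eef_pos: [0.6781, 0.2485, 0.145]
ee_rot: [-0.003, -0.05, 0.999, -0.001]
contact_force: [-0.3, -0.0, -0.1]
width: 0.0425
```

```bash
python3 - <<'E'
from h import *
go([.680,.2545,.104],-174)
E
```

```text
t 46.47 pos [0.6781 0.2485 0.145 ] yaw -174.25 F [-0.3 -0.  -0.1] w 0.0425 q1,q6 [0.24 0.14]
 shift now-frame [-0.0068  0.0146  0.1024] goal-frame [-0.0063  0.0144  0.1025] turn [-0.0008 -0.0035 -0.0027] rows 1.0 0.1
```

Call:
{"method": "step_arm", "body": {
  "plan": [-0.006, 0.016, 0, 0, -0.003, -0.003, 0, 0, 0.04, 0, 0, 0, 0, 0, 0.05, 0, 0, 0, 0, 0, 0.012, 0, 0, 0, 0, 0, 0, 0, 0, 0]
}}

```text
time_s: 46.88
eef_pos: [0.6813, 0.2543, 0.107]
ee_rot: [0.002, -0.051, 0.999, -0.0]
contact_force: [0.8, -0.4, 1.1]
width: 0.0427
```

Call:
{"method": "step_arm", "body": {
  "plan": [0, 0, 0, 0, 0, 0, 0, 0, 0, 0, 0, 0, 0, 0, 0, 0, 0, 0, 0, 0, 0, 0, 0, 0],
  "jaw": -1,
  "squeeze": 30
}}

```text
time_s: 47.22
eef_pos: [0.6814, 0.2547, 0.1088]
ee_rot: [0.002, -0.052, 0.999, -0.0]
contact_force: [-0.1, -0.6, -6.8]
width: 0.0165
```

```bash
python3 - <<'E'
from h import *
go([.680,.2545,.104],-174)
e=arm.state()['eef_pos'];print('phi',np.arctan2(e[0]-.5743,.3075-e[1]),np.hypot(e[0]-.5743,.3075-e[1]))
E
```

```text
t 47.22 pos [0.6814 0.2547 0.1088] yaw -174.09 F [-0.1 -0.6 -6.8] w 0.0165 q1,q6 [0.24 0.14]
 shift now-frame [ 0.0037 -0.      0.012 ] goal-frame [ 0.0036 -0.      0.012 ] turn [-0.0003  0.002  -0.001 ] rows 0.1 0.0
phi 1.1125822920280555 0.11946661967306642
```

Call:
{"method": "step_arm", "body": {
  "plan": [0.0211, -0.0292, 0, 0, 0, 0, 0.0244, -0.0264, 0, 0, 0, 0, 0.0274, -0.0233, 0, 0, 0, 0, 0.03, -0.0199, 0, 0, 0, 0, 0.0322, -0.0162, 0, 0, 0, 0, 0.0339, -0.0122, 0, 0, 0, 0, 0.0351, -0.008, 0, 0, 0, 0, 0.033, -0.003, 0, 0, 0, 0]
}}

```text
time_s: 47.88
eef_pos: [0.5959, 0.19, 0.1089]
ee_rot: [0.007, -0.051, 0.999, 0.002]
contact_force: [3.8, -1.8, -7.1]
width: 0.0168
```

```bash
python3 - <<'E'
from h import *
go([.5869,.1882,.105],-174)
e=arm.state()['eef_pos'];print('phi',np.arctan2(e[0]-.5743,.3075-e[1]),np.hypot(e[0]-.5743,.3075-e[1]))
E
```

```text
t 47.88 pos [0.5959 0.19   0.1089] yaw -174.17 F [ 3.8 -1.8 -7.1] w 0.0168 q1,q6 [0.17 0.07]
 shift now-frame [ 0.0229 -0.0023  0.0094] goal-frame [ 0.0228 -0.0022  0.0097] turn [ 0.0019  0.0084 -0.0019] rows 0.2 0.1
phi 0.1815726190746288 0.1194171063348128
```

Push to the stop gently and read the force.

Call:
{"method": "step_arm", "body": {
  "plan": [0.015, -0.001, 0.001, 0, 0.002, 0, 0.012, -0.001, 0.001, 0, 0, 0, 0.01, 0, 0.001, 0, 0, 0, 0.01, 0, 0, 0, 0, 0]
}}

```text
time_s: 48.22
eef_pos: [0.5797, 0.1872, 0.1091]
ee_rot: [0.009, -0.05, 0.999, 0.002]
contact_force: [25.6, 4.0, -18.3]
width: 0.0167
```

```bash
python3 - <<'E'
from h import *
go([.5869,.1882,.105],-174)
e=arm.state()['eef_pos'];print('phi',np.arctan2(e[0]-.5743,.3075-e[1]),np.hypot(e[0]-.5743,.3075-e[1]))
E
```

```text
t 48.22 pos [0.5797 0.1872 0.1091] yaw -174.26 F [ 25.6   4.  -18.3] w 0.0167 q1,q6 [0.17 0.07]
 shift now-frame [-0.018   0.0005  0.0106] goal-frame [-0.0182  0.0005  0.0103] turn [ 0.0023  0.0117 -0.0028] rows 0.2 0.2
phi 0.04456759087112625 0.12037052412815777
```

Call:
{"method": "step_arm", "body": {
  "plan": [-0.005, 0, 0, 0, 0, 0, 0, 0, 0, 0, 0, 0, 0, 0, 0, 0, 0, 0, 0, 0, -0.06, 0, 0.01, 0, 0, 0, -0.1, 0, 0, 0, 0, 0, -0.08, 0, 0, 0, 0, 0, 0, 0, 0, 0],
  "jaw": 0
}}

```text
time_s: 48.8
eef_pos: [0.5804, 0.1879, 0.209]
ee_rot: [-0.001, -0.051, 0.999, 0.002]
contact_force: [-0.3, -0.1, 0.3]
width: 0.0431
```

```bash
python3 - <<'E'
from h import *
p,d=shot('side','side17');p2,d2=shot('top','top17')
T=cloud('top',d2);S=cloud('side',d)
for g in ((.5462,.230),(.5529,.1665),(.5595,.103),(.567,.0402)):nestchk(T,g);nestchk(S,g)
for n,img in [('top',p2),('side',p)]:
    hsv=cv2.cvtColor(img,cv2.COLOR_RGB2HSV);h,s,v=[hsv[...,k].astype(int) for k in range(3)]
    for nm,m in (('knob',(h>8)&(h<18)&(s>150)&(v>100)),('pin',((h<6)|(h>174))&(s>150)&(v>60))):
        k,l,st,c=cv2.connectedComponentsWithStats(m.astype(np.uint8))
        for j in range(1,k):
            if st[j,4]>=4 and st[j,0]<350: print(n,nm,st[j].tolist(),c[j].round(1),at_z(n,c[j],.157 if n=='top' else .1365).round(3))
# hole in fork: darkest spot in fork top, ortho at z=.122 from both cams
a=ortho('top',p2,.122,.57,.65,-.08,.02);b=ortho('side',p,.122,.57,.65,-.08,.02)
cv2.imwrite('pics/v17.png',cv2.resize(np.hstack([a,b])[...,::-1],None,fx=4,fy=4,interpolation=cv2.INTER_CUBIC))
go([.3729,.278,.15],-174)
E
```

```text
rib 0 
rib 78 [0.5437 0.2321 0.1255]
rib 40 [0.5576 0.1675 0.1262]
rib 93 [0.5561 0.1724 0.1257]
rib 51 [0.5642 0.1039 0.1256]
rib 71 [0.5582 0.1052 0.1251]
rib 46 [0.5709 0.0414 0.1258]
rib 68 [0.5682 0.0424 0.1245]
side knob [238, 197, 10, 17, 108] [242.7 204.6] [0.588 0.186 0.136]
side pin [266, 289, 9, 15, 50] [270.5 295.9] [0.345 0.278 0.136]
side pin [257, 296, 10, 15, 70] [262.  302.9] [0.344 0.3   0.136]
t 48.9 pos [0.5793 0.1877 0.2045] yaw -174.14 F [ 0.6  0.1 -0.9] w 0.043 q1,q6 [0.17 0.07]
 shift now-frame [0.4896 0.2768 0.1397] goal-frame [0.4897 0.2784 0.1362] turn [ 0.0021 -0.0035 -0.0016] rows 5.6 0.1
```

View pics/v17.png

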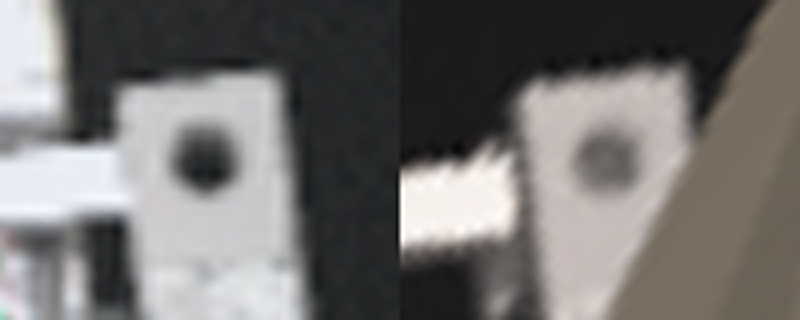

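Call:
{"method": "step_arm", "body": {
  "plan": [0.082, 0.0465, 0, 0, -0.002, 0, 0.082, 0.0465, 0, 0, 0, 0, 0.082, 0.0465, 0, 0, 0, 0, 0.082, 0.0465, 0, 0, 0, 0, 0.082, 0.0465, 0, 0, 0, 0, 0.06, 0.035, 0, 0, 0, 0, 0, 0, 0, 0, 0, 0, 0, 0, 0, 0, 0, 0],
  "jaw": 0.1
}}

```text
time_s: 49.57
eef_pos: [0.3693, 0.2753, 0.1948]
ee_rot: [-0.009, -0.05, 0.999, -0.001]
contact_force: [0.7, -0.1, 0.3]
width: 0.0471
```

```bash
python3 - <<'E'
from h import *
print('side pin mid @.076',at_z('side',(266.25,299.4),.076))
for f in ('side17','side6','side13'):
    z=np.load(f'pics/{f}.npz');img=z['p'];hsv=cv2.cvtColor(img,cv2.COLOR_RGB2HSV);h,s,v=[hsv[...,k].astype(int) for k in range(3)]
    m=((h<6)|(h>174))&(s>150)&(v>60);m[:,350:]=0;m[:240]=0;P=cloud('side',z['d'])[m];P=P[P[:,2]>.04];print(f,P.mean(0),P.min(0),P.max(0))
for f in ('top8','top13','top16'):
    z=np.load(f'pics/{f}.npz');img=z['p'];hsv=cv2.cvtColor(img,cv2.COLOR_RGB2HSV);h,s,v=[hsv[...,k].astype(int) for k in range(3)]
    m=((h<6)|(h>174))&(s>150)&(v>60);m[:,300:]=0;m[:200]=0;ys,xs=np.nonzero(m);
    if len(xs): 
        k,l,st,c=cv2.connectedComponentsWithStats(m.astype(np.uint8));print(f,[ (c[j].round(1),st[j,4],at_z('top',c[j],.09).round(4)) for j in range(1,k)])
go([.3729,.278,.12],-174)
E
```

```text
side pin mid @.076 [0.37227899 0.27645307 0.076     ]
side17 [0.36789674 0.2803436  0.08523155] [0.35903768 0.26298206 0.05569932] [0.38545169 0.29337805 0.10108044]
side6 [0.36801379 0.28080588 0.08483434] [0.35972471 0.26302654 0.05336531] [0.38353456 0.2939205  0.10179102]
side13 [0.36811393 0.2804509  0.08483584] [0.35953281 0.26220262 0.05664947] [0.38378107 0.29354481 0.10122436]
top8 [(array([227.5, 240.2]), np.int32(13), array([0.3722, 0.2656, 0.09  ])), (array([219.4, 241.1]), np.int32(8), array([0.3697, 0.2907, 0.09  ]))]
top13 [(array([227.3, 240. ]), np.int32(15), array([0.373 , 0.2662, 0.09  ])), (array([219.4, 241.1]), np.int32(9), array([0.3698, 0.2905, 0.09  ]))]
top16 [(array([227.5, 240.2]), np.int32(13), array([0.3722, 0.2656, 0.09  ])), (array([219.4, 241.1]), np.int32(8), array([0.3697, 0.2907, 0.09  ]))]
t 49.57 pos [0.3693 0.2753 0.1948] yaw -174.25 F [ 0.7 -0.1  0.3] w 0.0471 q1,q6 [0.45 0.35]
 shift now-frame [-0.0131  0.006   0.1867] goal-frame [-0.0097  0.0059  0.1869] turn [-0.0003 -0.0115 -0.0028] rows 1.8 0.1
```

Call:
{"method": "step_arm", "body": {
  "plan": [-0.006, 0.006, 0, 0, -0.0115, -0.003, 0, 0, 0.05, 0, 0, 0, 0, 0, 0.08, 0, 0, 0, 0, 0, 0.08, 0, 0, 0, 0, 0, 0.02, 0, 0, 0, 0, 0, 0, 0, 0, 0]
}}

```text
time_s: 50.07
eef_pos: [0.3764, 0.2773, 0.0974]
ee_rot: [0.003, -0.052, 0.999, -0.0]
contact_force: [0.4, 0.1, -0.5]
width: 0.0471
```

```bash
python3 - <<'E'
from h import *
go([.3715,.278,.04],-174)
E
```

```text
t 50.07 pos [0.3764 0.2773 0.0974] yaw -174.06 F [ 0.4  0.1 -0.5] w 0.0471 q1,q6 [0.46 0.35]
 shift now-frame [0.013  0.0032 0.1434] goal-frame [0.0121 0.0031 0.1435] turn [-0.0005  0.0042 -0.0007] rows 1.4 0.1
```

Call:
{"method": "step_arm", "body": {
  "plan": [0.012, 0.003, 0.01, 0, 0.004, 0, 0, 0, 0.04, 0, 0, 0, 0, 0, 0.05, 0, 0, 0, 0, 0, 0.03, 0, 0, 0, 0, 0, 0.008, 0, 0, 0, 0, 0, 0.002, 0, 0, 0]
}}

```text
time_s: 50.57
eef_pos: [0.3757, 0.2779, 0.0408]
ee_rot: [0.002, -0.05, 0.999, 0.0]
contact_force: [-0.4, -0.8, 1.3]
width: 0.047
```

```bash
python3 - <<'E'
from h import *
go([.3715,.278,.04],-174)
E
```

```text
t 50.57 pos [0.3757 0.2779 0.0408] yaw -174.29 F [-0.4 -0.8  1.3] w 0.047 q1,q6 [0.46 0.36]
 shift now-frame [0.0105 0.0013 0.002 ] goal-frame [0.0105 0.0013 0.0021] turn [-0.      0.0023 -0.0032] rows 0.1 0.0
```

Call:
{"method": "step_arm", "body": {
  "plan": [0.011, 0.001, 0.002, 0, 0.002, -0.003, 0.002, 0, 0.001, 0, 0, 0]
}}

```text
time_s: 50.73
eef_pos: [0.3713, 0.278, 0.0407]
ee_rot: [0.001, -0.052, 0.999, 0.0]
contact_force: [-0.5, 0.2, -0.1]
width: 0.0472
```

Call:
{"method": "step_arm", "body": {
  "plan": [0, 0, 0.001, 0, 0, 0, 0, 0, 0, 0, 0, 0, 0, 0, 0, 0, 0, 0, 0, 0, 0, 0, 0, 0, 0, 0, 0, 0, 0, 0],
  "jaw": -1,
  "squeeze": 60
}}

```text
time_s: 51.15
eef_pos: [0.3721, 0.2787, 0.043]
ee_rot: [0.003, -0.052, 0.999, 0.001]
contact_force: [0.2, -0.3, -2.4]
width: 0.0167
```

```bash
python3 - <<'E'
from h import *
go([.6107,-.0310,.22],-174)
E
```

```text
t 51.15 pos [0.3721 0.2787 0.043 ] yaw -174.01 F [ 0.2 -0.3 -2.4] w 0.0167 q1,q6 [0.46 0.36]
 shift now-frame [-0.5147 -0.8314 -0.4411] goal-frame [-0.5122 -0.8323 -0.4424] turn [ 0.0011  0.0035 -0.0001] rows 10.3 0.0
```

Call:
{"method": "step_arm", "body": {
  "plan": [0, 0, -0.05, 0, 0, 0, 0, 0, -0.09, 0, 0, 0, 0, 0, -0.1, 0, 0, 0, 0, 0, -0.1, 0, 0, 0, 0, 0, -0.09, 0, 0, 0, -0.0512, -0.083, 0, 0, 0, 0, -0.0512, -0.083, 0, 0, 0, 0, -0.0512, -0.083, 0, 0, 0, 0, -0.0512, -0.083, 0, 0, 0, 0, -0.0512, -0.083, 0, 0, 0, 0]
}}

```text
time_s: 51.98
eef_pos: [0.4898, 0.1243, 0.225]
ee_rot: [0.003, -0.06, 0.998, 0.001]
contact_force: [1.1, 1.7, -2.1]
width: 0.0169
```

Call:
{"method": "step_arm", "body": {
  "plan": [-0.0512, -0.083, 0, 0, 0, 0, -0.0512, -0.083, 0, 0, 0, 0, -0.0512, -0.083, 0, 0, 0, 0, -0.0512, -0.083, 0, 0, 0, 0, -0.04, -0.06, 0, 0, 0, 0, 0, 0, 0, 0, 0, 0, 0, 0, 0, 0, 0, 0]
}}

```text
time_s: 52.57
eef_pos: [0.6139, -0.0358, 0.2223]
ee_rot: [0.003, -0.056, 0.998, 0.001]
contact_force: [-0.9, 0.2, -0.7]
width: 0.0171
```

```bash
python3 - <<'E'
from h import *
go([.6113,-.0310,.18],-174)
E
```

```text
t 52.57 pos [ 0.6139 -0.0358  0.2223] yaw -173.57 F [-0.9  0.2 -0.7] w 0.0171 q1,q6 [-0.2  -0.31]
 shift now-frame [0.0058 0.0123 0.1058] goal-frame [0.0053 0.0125 0.1058] turn [0.0013 0.0035 0.0048] rows 1.0 0.1
```

Call:
{"method": "step_arm", "body": {
  "plan": [0.006, 0.013, 0, 0.001, 0.0035, 0.005, 0, 0, 0.04, 0, 0, 0, 0, 0, 0.05, 0, 0, 0, 0, 0, 0.04, 0, 0, 0, 0, 0, 0.003, 0, 0, 0, 0, 0, 0, 0, 0, 0]
}}

```text
time_s: 53.07
eef_pos: [0.6075, -0.0249, 0.1685]
ee_rot: [-0.001, -0.053, 0.999, 0.001]
contact_force: [0.0, 0.7, -0.6]
width: 0.0171
```

```bash
python3 - <<'E'
from h import *
go([.6113,-.0310,.165],-174)
E
```

```text
t 53.07 pos [ 0.6075 -0.0249  0.1685] yaw -173.96 F [ 0.   0.7 -0.6] w 0.0171 q1,q6 [-0.18 -0.28]
 shift now-frame [-0.0079 -0.0162  0.0087] goal-frame [-0.0079 -0.0162  0.0087] turn [ 0.0007 -0.0008  0.0005] rows 0.2 0.0
```

Call:
{"method": "step_arm", "body": {
  "plan": [-0.0075, -0.0145, 0, 0, 0, 0, 0, 0, 0.001, 0, 0, 0, 0, 0, 0.001, 0, 0, 0]
}}

```text
time_s: 53.32
eef_pos: [0.6113, -0.0287, 0.1707]
ee_rot: [0.001, -0.054, 0.999, 0.0]
contact_force: [0.1, -0.6, -1.9]
width: 0.0167
```

```bash
python3 - <<'E'
from h import *
go([.6113,-.0310,.165],-174)
p,d=shot('side','side18');p2,d2=shot('top','top18')
S=cloud('side',d)
a=cv2.imread('pics/side18.png')[120:190,270:340]
cv2.imwrite('pics/v18.png',cv2.resize(a,(700,700),interpolation=cv2.INTER_CUBIC)[:600])
for P in ([.6107,-.0314,.122],[.6113,-.031,.128],[.6113,-.031,.172]): print(((proj('side',P)-[270,120])*10).round())
E
```

```text
t 53.32 pos [ 0.6113 -0.0287  0.1707] yaw -173.82 F [ 0.1 -0.6 -1.9] w 0.0167 q1,q6 [-0.18 -0.29]
 shift now-frame [ 0.0006 -0.0058  0.0143] goal-frame [ 0.0005 -0.0058  0.0143] turn [0.0003 0.0008 0.002 ] rows 0.1 0.0
[351. 439.]
[348. 423.]
[344. 303.]
```

View pics/v18.png

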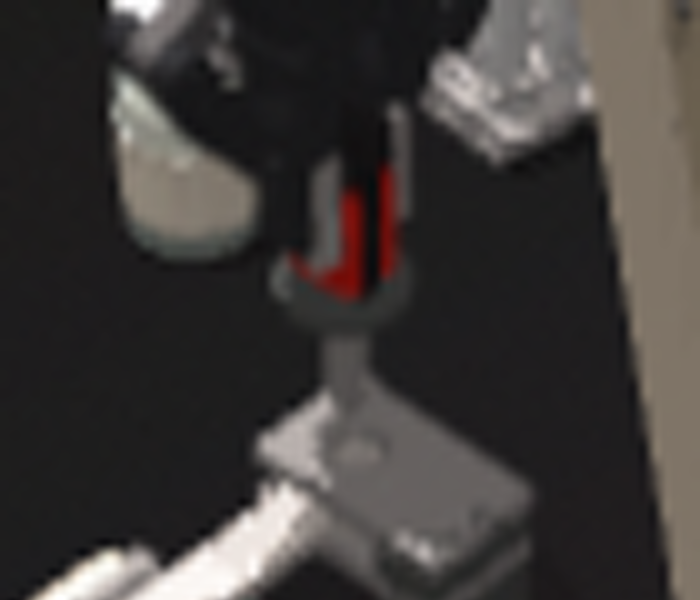

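Call:
{"method": "step_arm", "body": {
  "plan": [0.0006, -0.006, 0.005, 0, 0, 0.002, 0, -0.0005, 0.01, 0, 0, 0, 0, 0, 0.005, 0, 0, 0, 0, 0, 0.003, 0, 0, 0]
}}

```text
time_s: 53.75
eef_pos: [0.6119, -0.0322, 0.1617]
ee_rot: [0.002, -0.052, 0.999, -0.0]
contact_force: [0.2, 1.9, -0.9]
width: 0.0169
```

```bash
python3 - <<'E'
from h import *
go([.6113,-.0312,.150],-174);print(arm.state()['ft_torque'].round(2))
E
```

```text
t 53.75 pos [ 0.6119 -0.0322  0.1617] yaw -174.07 F [ 0.2  1.9 -0.9] w 0.0169 q1,q6 [-0.19 -0.29]
 shift now-frame [0.0012 0.0026 0.0292] goal-frame [0.0011 0.0026 0.0292] turn [-0.0002  0.002  -0.0008] rows 0.3 0.0
[ 0.01 -0.   -0.02]
```

Call:
{"method": "step_arm", "body": {
  "plan": [0.001, 0.0022, 0.008, 0, 0.002, 0, 0, 0, 0.01, 0, 0, 0, 0, 0, 0.01, 0, 0, 0, 0, 0, 0.005, 0, 0, 0]
}}

```text
time_s: 54.08
eef_pos: [0.6111, -0.0314, 0.1468]
ee_rot: [-0.0, -0.052, 0.999, -0.0]
contact_force: [-0.4, -0.9, -1.8]
width: 0.0172
```

```bash
python3 - <<'E'
from h import *
go([.6113,-.0312,.130],-174);print(arm.state()['ft_torque'].round(2))
E
```

```text
t 54.08 pos [ 0.6111 -0.0314  0.1468] yaw -174.09 F [-0.4 -0.9 -1.8] w 0.0172 q1,q6 [-0.19 -0.29]
 shift now-frame [-0.0005  0.0004  0.042 ] goal-frame [-0.0004  0.0004  0.042 ] turn [-0.     -0.0006 -0.001 ] rows 0.4 0.0
[0.05 0.01 0.03]
```

Call:
{"method": "step_arm", "body": {
  "plan": [0, 0, 0.015, 0, 0, 0, 0, 0, 0.02, 0, 0, 0, 0, 0, 0.02, 0, 0, 0, 0, 0, 0.01, 0, 0, 0, 0, 0, 0.007, 0, 0, 0, 0, 0, 0.005, 0, 0, 0]
}}

```text
time_s: 54.58
eef_pos: [0.611, -0.0313, 0.1141]
ee_rot: [0.0, -0.052, 0.999, -0.0]
contact_force: [-11.9, 2.9, 40.3]
width: 0.0169
```

```bash
python3 - <<'E'
from h import *
go([.6113,-.0312,.115],-174);print(arm.state()['ft_torque'].round(2))
E
```

```text
t 54.58 pos [ 0.611  -0.0313  0.1141] yaw -174.08 F [-11.9   2.9  40.3] w 0.0169 q1,q6 [-0.19 -0.29]
 shift now-frame [-0.0008  0.0002 -0.0023] goal-frame [-0.0008  0.0002 -0.0023] turn [-0.0003  0.0001 -0.0009] rows 0.0 0.0
[0.41 2.34 0.  ]
```

Flange seated (expected TCP z 0.115, 40 N contact). I'll release and retreat upward, then verify.

Call:
{"method": "step_arm", "body": {
  "plan": [0, 0, -0.002, 0, 0, 0, 0, 0, 0, 0, 0, 0, 0, 0, 0, 0, 0, 0, 0, 0, 0, 0, 0, 0, 0, 0, -0.04, 0, 0, 0, 0, 0, -0.08, 0, 0, 0, 0, 0, -0.1, 0, 0, 0, 0, 0, -0.08, 0, 0, 0],
  "jaw": 0.1
}}

```text
time_s: 55.25
eef_pos: [0.608, -0.0307, 0.2311]
ee_rot: [-0.006, -0.052, 0.999, 0.001]
contact_force: [0.4, -0.1, 0.6]
width: 0.047
```

Call:
{"method": "step_arm", "body": {
  "plan": [0, -0.09, 0, 0, 0, 0, 0, -0.09, 0, 0, 0, 0, 0, -0.09, 0, 0, 0, 0, 0, -0.09, 0, 0, 0, 0, 0, -0.09, 0, 0, 0, 0, 0, 0, 0, 0, 0, 0, 0, 0, 0, 0, 0, 0, 0, 0, 0, 0, 0, 0]
}}

```text
time_s: 55.92
eef_pos: [0.6307, -0.2175, 0.2386]
ee_rot: [0.0, -0.053, 0.999, -0.001]
contact_force: [-0.8, 0.4, 0.3]
width: 0.0469
```

```bash
python3 - <<'E'
from h import *
go([.6113,-.0312,.115],-174)
p,d=shot('side','side19');p2,d2=shot('top','top19')
T=cloud('top',d2);S=cloud('side',d)
for g in ((.5462,.230),(.5529,.1665),(.5595,.103),(.567,.0402)):nestchk(T,g);nestchk(S,g)
for f,c in (('top0','top'),('top19','top'),('side0','side'),('side19','side')):
    z=np.load(f'pics/{f}.npz');hsv=cv2.cvtColor(z['p'],cv2.COLOR_RGB2HSV);h,s,v=[hsv[...,k].astype(int) for k in range(3)]
    for nm,m in (('knob',(h>8)&(h<18)&(s>150)&(v>100)),('pin',((h<6)|(h>174))&(s>150)&(v>60))):
        k,l,st,cc=cv2.connectedComponentsWithStats(m.astype(np.uint8))
        P=cloud(c,z['d'])
        for j in range(1,k):
            if st[j,4]>=4 and st[j,0]<350: print(f,nm,st[j].tolist(),cc[j].round(1),np.nanmedian(P[l==j],0).round(3))
E
```

```text
t 55.92 pos [ 0.6307 -0.2175  0.2386] yaw -173.87 F [-0.8  0.4  0.3] w 0.0469 q1,q6 [-0.46 -0.56]
 shift now-frame [-0.0015  0.4685  0.3086] goal-frame [-0.0005  0.4682  0.3091] turn [-0.0006  0.0001  0.0015] rows 5.4 0.0
rib 53 [0.5485 0.2286 0.125 ]
rib 78 [0.5437 0.2321 0.1253]
rib 43 [0.559  0.1699 0.1257]
rib 89 [0.5564 0.1735 0.1258]
rib 49 [0.5623 0.1037 0.126 ]
rib 69 [0.5588 0.105  0.1249]
rib 47 [0.5714 0.0416 0.1257]
rib 65 [0.5669 0.0425 0.125 ]
top0 knob [248, 166, 5, 5, 15] [250.1 167.7] [0.587 0.187 0.159]
top0 pin [319, 154, 2, 8, 12] [319.6 157.8] [ 0.61  -0.021  0.165]
top0 pin [327, 156, 3, 7, 14] [327.6 158.6] [ 0.608 -0.043  0.165]
top19 knob [248, 166, 5, 6, 16] [250.1 167.9] [0.585 0.187 0.16 ]
top19 pin [319, 155, 2, 8, 15] [319.5 158.3] [ 0.61  -0.021  0.166]
top19 pin [327, 154, 2, 7, 10] [327.4 157.3] [ 0.611 -0.042  0.166]
side0 knob [238, 197, 10, 17, 93] [242.9 205.1] [0.577 0.189 0.142]
side0 pin [307, 148, 6, 15, 42] [309.7 154.8] [ 0.602 -0.042  0.152]
side0 pin [298, 151, 7, 15, 73] [301.4 157.8] [ 0.608 -0.017  0.155]
side19 knob [238, 197, 10, 17, 93] [242.9 205.1] [0.577 0.19  0.143]
side19 pin [306, 147, 6, 15, 40] [309.5 154. ] [ 0.604 -0.044  0.148]
side19 pin [298, 151, 8, 15, 90] [301.6 158.1] [ 0.608 -0.017  0.154]
```

The pin and bar are back where they started, to within a pixel. The pin's buttons are spread apart again as at the start, and all four rib tops sit at seated height. Handing in.

```bash
python3 -c "
from rig import arm
print(arm.close_job(),arm.state()['time_s'])"
```

```text
the job is handed in; nothing more can be done
the job is handed in; nothing more can be done
```

The whole job was carried out and handed in at about 56 s of robot time; `close_job` gives no verdict.

**What I did**
- Unlocked the pin and stood it in the blue stand, then opened the bar to about 1 rad.
- Pushed all four pink cassettes home in nests 3, 2, 1 and 0, and left the orange and purple look-alikes alone.
- Shut the bar against its stop, then put the pin back until its flange met the fork at about 40 N, and let go.

**Last camera checks**
- **Cassettes:** all four rib tops read 125–126 mm above the bench; a seated one should be 126 mm. The four ribs lie at the nest centres to within about 4 mm (average of both cameras). The least certain is nest 2, where the bar and knob now stand close to the rib.
- **Bar and pin:** both show at their starting pixels to within about 1 px, and the pin's buttons are spread apart again as at the start.

**What went wrong or disagreed**
- **Bar:** pushing the knob with shut fingers opened the bar only about 0.2 rad, and my first grip closed on nothing. The fingertips sit about 27 mm above the reported TCP height. After allowing for that, I gripped the knob and swung the bar open.
- **Nest position:** the first cassette slipped about 3–4 mm in the fingers as it went in, so I moved my nest estimate about 2.5 mm towards the robot for the rest.
- **Forces:** seating the cassettes and pin took 40–52 N at the wrist, through the fingers. That is under the 120 N wrist limit, but more than the clips need.
- **Not checked:** I did not re-measure the timer, tip box, buffer bottle and dishes at the end; no move was aimed at them.

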